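# Load-test the cordless-tool packs on the bench tester

### The arm

A 7-joint arm with a two-finger parallel gripper is mounted at the origin on the work surface. World frame = base frame: x ahead of the robot, y to its left, z up, the work surface at z = 0. Lengths are in m, angles in rad, forces in N, time in s.
With the tool pointing down it reaches from about 0.4 to 0.85 m from the base axis. Payload 6.9 kg.
Tool frame: the origin (TCP) lies on the centre line of the jaws, within the pads' length; the fingertips stand 19 mm ahead of it and the grasp point (between the pads) is the TCP (tips_ahead is the distance from the TCP to the fingertips, in m); y points along the fingers, z is the direction in which the jaws open and shut, and the axes are right-handed (so a half turn about y gives the same grasp; the last joint's range is limited). The gripper opens to 85 mm and grips with 20 to 120 N. Pads are 22 mm wide; open, the fingers measure 114 mm over their backs; the gripper's body (76 mm by 85 mm) begins 54 mm behind the grasp point. The pads swing forward as they close: fully open they stand 13 mm farther back than shut.
Start: joints at [1.429, 0.507, -0.238, 1.5, 0.126, 1.149, -0.155], TCP at [0.153, -0.606, 0.25] pointing down, gripper open.
Joint ranges: [-3.08, 3.08], [-0.24, 2.05], [-1.43, 1.35], [0, 2.5], [-1.52, 4.66], [0.17, 1.96], [-2.89, 2.89]. Speed limits (rad/s): [2.39, 2.39, 3.14, 3.14, 3.14, 3.14, 3.14].

### API

Orientations are given as a unit quaternion [w, x, y, z].
In Python, from plant import * gives the robot as it stands.
- The arm moves only by the tool send_rows, never from a script. Its argument "rows" is a list of rows, each an object of numbers: "ax", "ay", "az": the turn, a rotation vector about the world's x, y, z in degrees; "tx", "ty", "tz": the shift along the world's x, y, z in m; "gripper": the finger opening in m, from 0 to 0.0854. A call has 1 to 8 rows; each row shifts and turns the commanded pose from where the row before left it; what a row does not reach is not made up. A row lasts 1/10 s, in which the tool goes at most 50 mm and 8.59 degrees, less where a joint would pass 70% of its speed; a pose out of reach is approached as far as the arm can. A call with a gripper value outside its range is refused whole. The fingers move at their own pace and stop on an object; the grip force is fixed at half the most. Time passes only in rows, so rows that do not move let the fingers close. It gives the time, the measured TCP pose, the force and the opening at its end, in the units of the state.
- get_state(): the state, without advancing time (a new reading comes with each control period).
- capture(name): name is "side" or "top" or "wrist"; returns (picture, depth): 384x512x3 uint8, red, green, blue; 384x512 float32, m along the optical axis (not along the pixel's ray), 0 where there is no reading.
- camera_params(name): a dict with "camera_matrix" (3x3 intrinsics, pixels), "world_from_camera" (4x4, takes a point from camera to world coordinates). Camera axes: x right, y down, z forward; pixel columns grow to the right and rows downward; lengths in m; the calibration is good to about 2 mm. A picture is of the moment at which its call begins: read the wrist's pose just before it. camera_params takes no time and is no camera call; for the wrist camera it gives the pose at the moment of the call.
- job_done(): hands the job in, once; it reports no verdict.
The state is a dict: "time_s": time; "joints": joint angles; "joint_velocities": joint speeds; "joint_torque": joint torques, N m; "position": TCP position; "eef_rot": TCP orientation; "wrist_force": force on the tool from outside, world axes, zero at the start; "ft_torque": the same for the moment, N m; "grip_width": finger opening in m.
Only numpy, scipy, OpenCV 4.12 (cv2) and the standard library are available. Lean on these libraries where they do the work, as an engineer would, in place of code of your own. Each camera call takes 0.05 s, during which the arm holds its last target. There are 200 camera calls.

### The job

Load-test the cordless-tool battery packs lying on the rubber mat: set every one of them down in a bay of the bench tester, terminal end towards the bay's contact block, and press the three keys one at a time from left to right. With all packs still seated, tilt the load lever all the way to the left (light load), hold it there for a good second and let it spring back upright, do the same to the right (heavy load), and switch off with another press of the left key. Then put all the packs upright side by side in the wooden tray, and leave the drill, the wrench and the can alone; left and right are as seen from the robot.

Things in the scene. Friction and masses are not known exactly. Their poses are not given: they have to be found in the camera images.
- lever_knob (a point): Centre of the ball knob (32 mm across, black) on top of the load lever, a 12 mm steel rod standing up from the tester's control panel right of the keys. At rest it stands upright with the knob's centre 145 mm above the table. The lever pivots about a line along the tester's x axis, 85 mm below the knob's centre, so the knob swings left or right by up to 41 mm.
- load_lever (a joint): Tilt of the load lever in rad: 0 upright (spring-centred), positive to the left (the tester's +y), negative to the right; stops at +0.5 and -0.5. The spring is 1.2 N m per rad, about 7 N at the knob at full tilt; let go, it comes back to 0 by itself. A small meter needle right of the lever swings with it.
- key_left (a joint): Travel of the left key (power on/off) in m: 0 up, 0.006 fully down; needs 5 N to be fully down and springs back.
- key_mid (a joint): Travel of the middle key, same as the left key.
- key_right (a joint): Travel of the right key, same as the left key.
- key_left_top (a point): Top centre of the left key: a square white key 32 mm wide, 77 mm above the table, leftmost (the tester's +y) of the row of three on the control panel; keys are 45 mm apart. Its cap stands 12 mm proud of its surround.
- key_mid_top (a point): Top centre of the middle key.
- key_right_top (a point): Top centre of the right key, 73 mm left of the load lever.
- tester: The bench tester, a grey case 270 (x) x 330 (y) x 60 mm high, fixed to the table; origin at the centre of its underside, x axis pointing from its control panel (robot's side) to the bays, y to its left, deck at 60 mm. Three bays in a row on the far half, 100 mm apart; the control panel on the near half, from left to right: three keys, load lever, meter.
- tray_in (a point): Centre of the floor (6 mm above the table) of the shallow wooden tray, inside 260 (x) x 200 (y) mm, walls 6 mm thick and 18 mm high over the table; it is fixed. On the other side of the tester from the mat.
- mat: Grey rubber mat 280 (x) x 205 (y) x 4 mm, fixed, on which the packs lie at the start; origin at the centre of its underside. The mat may be on the left or the right of the tester.
- drill: Bystander: a cordless drill without its pack, lying on its side beyond the tester, near the table's far edge. Leave it alone.
- wrench: Bystander: a red pipe wrench lying beyond the tester to the right. Leave it alone.
- can: Bystander: a can 90 mm across and 130 mm high, standing at the side. Leave it alone.
- pack1_center (a point): Centre (26 mm up) of battery pack 1: a dark plastic slide-on pack 95 long (x) x 56 wide (y) x 52 mm high, about 0.33 kg; the upper 14 mm is a rail head only 40 mm wide, the lower 38 mm is the full 56 mm. Its own x points to its terminal end, z up. None if the pack is absent.
- pack1_term (a point): Middle of the terminal end face of pack 1, 47.5 mm from its centre along its x. None if absent.
- bay1_contact (a point): Left bay: where the middle of a seated pack's terminal end face lies, 86 mm above the table (26 mm above the deck), at the 34 mm high contact block on the bay's far side; axes as the tester's. The seated pack's centre lies 47.5 mm from here towards the tester's -x, its own x along the tester's x.
- pack2_center (a point): Centre (26 mm up) of battery pack 2: a dark plastic slide-on pack 95 long (x) x 56 wide (y) x 52 mm high, about 0.33 kg; the upper 14 mm is a rail head only 40 mm wide, the lower 38 mm is the full 56 mm. Its own x points to its terminal end, z up. None if the pack is absent.
- pack2_term (a point): Middle of the terminal end face of pack 2, 47.5 mm from its centre along its x. None if absent.
- bay2_contact (a point): Middle bay, same point. In each bay the pack stands on the deck (60 mm over the table) with 4 to 5 mm play all round between 14 mm high guides at its corners, a 14 mm high front stop and the contact block; the middle 50 mm of its long sides is free for fingers.
- pack3_center (a point): Centre (26 mm up) of battery pack 3: a dark plastic slide-on pack 95 long (x) x 56 wide (y) x 52 mm high, about 0.33 kg; the upper 14 mm is a rail head only 40 mm wide, the lower 38 mm is the full 56 mm. Its own x points to its terminal end, z up. None if the pack is absent.
- pack3_term (a point): Middle of the terminal end face of pack 3, 47.5 mm from its centre along its x. None if absent.
- bay3_contact (a point): Right bay, same point.
There are look-alikes about, which are no part of the job. What is shaped like the part that bears pack3_center but purple is not meant. Leave any turquoise or yellow look-alike of the part that bears pack1_center alone.

How it is judged:
On the way, in this order (a step that is already met when the one before it is completed fails the run):
1. every pack seated in a bay, terminal end at the contact block, and let go ((distance between pack1_term and bay1_contact below 0.013 m or distance between pack1_term and bay2_contact below 0.013 m or distance between pack1_term and bay3_contact below 0.013 m) and angle between each of pack1_center, pack2_center, pack3_center's own z axis and vertical below 0.12 rad and (distance between pack2_term and bay1_contact below 0.013 m or distance between pack2_term and bay2_contact below 0.013 m or distance between pack2_term and bay3_contact below 0.013 m) and (distance between pack3_term and bay1_contact below 0.013 m or distance between pack3_term and bay2_contact below 0.013 m or distance between pack3_term and bay3_contact below 0.013 m) and contact force between the fingers and pack1 below 0.5 N and contact force between the fingers and pack2 below 0.5 N and contact force between the fingers and pack3 below 0.5 N), for 0.3 s.
2. left key pressed (on) (value of joint key_left above 0.004 m), for 0.05 s.
3. then the middle key (value of joint key_mid above 0.004 m and value of joint key_left below 0.002 m), for 0.05 s.
4. then the right key (value of joint key_right above 0.004 m and value of joint key_mid below 0.002 m), for 0.05 s.
5. lever tilted to the left stop and held, all packs seated ((distance between pack1_term and bay1_contact below 0.013 m or distance between pack1_term and bay2_contact below 0.013 m or distance between pack1_term and bay3_contact below 0.013 m) and angle between each of pack1_center, pack2_center, pack3_center's own z axis and vertical below 0.12 rad and (distance between pack2_term and bay1_contact below 0.013 m or distance between pack2_term and bay2_contact below 0.013 m or distance between pack2_term and bay3_contact below 0.013 m) and (distance between pack3_term and bay1_contact below 0.013 m or distance between pack3_term and bay2_contact below 0.013 m or distance between pack3_term and bay3_contact below 0.013 m) and value of joint each of key_left, key_mid, key_right below 0.002 m and value of joint load_lever above 0.4 rad), for 0.8 s.
6. lever back upright (value of joint load_lever between -0.06 and 0.06 rad), for 0.2 s.
7. lever tilted to the right stop and held, all packs seated ((distance between pack1_term and bay1_contact below 0.013 m or distance between pack1_term and bay2_contact below 0.013 m or distance between pack1_term and bay3_contact below 0.013 m) and angle between each of pack1_center, pack2_center, pack3_center's own z axis and vertical below 0.12 rad and (distance between pack2_term and bay1_contact below 0.013 m or distance between pack2_term and bay2_contact below 0.013 m or distance between pack2_term and bay3_contact below 0.013 m) and (distance between pack3_term and bay1_contact below 0.013 m or distance between pack3_term and bay2_contact below 0.013 m or distance between pack3_term and bay3_contact below 0.013 m) and value of joint each of key_left, key_mid, key_right below 0.002 m and value of joint load_lever below -0.4 rad), for 0.8 s.
8. lever back upright (all of step 6), for 0.2 s.
9. left key pressed again (off), all packs still seated ((distance between pack1_term and bay1_contact below 0.013 m or distance between pack1_term and bay2_contact below 0.013 m or distance between pack1_term and bay3_contact below 0.013 m) and angle between each of pack1_center, pack2_center, pack3_center's own z axis and vertical below 0.12 rad and (distance between pack2_term and bay1_contact below 0.013 m or distance between pack2_term and bay2_contact below 0.013 m or distance between pack2_term and bay3_contact below 0.013 m) and (distance between pack3_term and bay1_contact below 0.013 m or distance between pack3_term and bay2_contact below 0.013 m or distance between pack3_term and bay3_contact below 0.013 m) and value of joint key_left above 0.004 m), for 0.05 s.
At the end, for the whole second after the job is handed in: Every pack stands upright (within 0.12 rad) and at rest on the floor of the wooden tray, its centre within 105 mm (x) and 80 mm (y) of the tray's centre; the lever is upright (within 0.06 rad) and the keys are up (all of step 8 and x of pack1_center in the frame of tray_in between -0.105 and 0.105 m and y of pack1_center in the frame of tray_in between -0.08 and 0.08 m and z of pack1_center in the frame of tray_in between 0.02 and 0.034 m and angle between each of pack1_center, pack2_center, pack3_center's own z axis and vertical below 0.12 rad and linear speed of each of pack1, pack2, pack3 below 0.03 m/s and x of pack2_center in the frame of tray_in between -0.105 and 0.105 m and y of pack2_center in the frame of tray_in between -0.08 and 0.08 m and z of pack2_center in the frame of tray_in between 0.02 and 0.034 m and x of pack3_center in the frame of tray_in between -0.105 and 0.105 m and y of pack3_center in the frame of tray_in between -0.08 and 0.08 m and z of pack3_center in the frame of tray_in between 0.02 and 0.034 m and value of joint each of key_left, key_mid, key_right below 0.002 m); the robot touches nothing.
It fails at once if two keys pressed at the same time (value of joint each of key_left, key_mid above 0.003 m or value of joint each of key_mid, key_right above 0.003 m or value of joint each of key_left, key_right above 0.003 m).
It fails at once if drill, wrench or can pushed more than 3 cm (distance of any of drill, wrench, can from where it was at the start of the episode above 0.03 m).
Of pack1, pack2, pack3 only 2 to 3 are there at a start; the rules pass over those that are not, and their reading is None.
At some moment in a run one of pack1, pack2, pack3 may be knocked a few centimetres aside while the robot is not near it.
It also fails if it takes over 210 s, if anything falls off the work surface, if the arm or the gripper's body presses on something with over 40 N, if the wrist force passes 120 N, or if a joint passes its speed limit or range.

## Working session

There is one attempt and no reset: what is moved stays moved. The work goes in short steps, Python scripts to look and compute and a tool call to move; the robot and the scene stay as the last step left them, time stands still between calls to the robot, and variables do not carry over. Pictures are saved under pics/ and viewed, about 12 in all and at most 16, crops included, and the job is handed in when it is done.

Besides the shell and the picture viewer there is one more tool, called as a command line: name --argument value ..., lists and objects as JSON in quotes. send_rows: Moves the arm, as the interface text tells. Its arguments: {"type":"object","properties":{"rows":{"type":"array","items":{"type":"object","properties":{"ax":{"type":"number"},"ay":{"type":"number"},"az":{"type":"number"},"tx":{"type":"number"},"ty":{"type":"number"},"tz":{"type":"number"},"gripper":{"type":"number"}}}}},"required":["rows"]}

```bash
ls; mkdir -p pics; python3 - <<'E'
from plant import *
import cv2,numpy as np
s=get_state(); print({k:np.round(v,3).tolist() for k,v in s.items()})
for n in ["top","side"]:
    p,d=capture(n); cv2.imwrite(f"pics/{n}0.png",p[:,:,::-1]); np.save(f"{n}0.npy",d)
    c=camera_params(n); print(n,np.round(c["camera_matrix"],2).tolist(),np.round(c["world_from_camera"],4).tolist())
E
```

```text
pics
{'time_s': 0.0, 'joints': [1.429, 0.508, -0.237, 1.501, 0.126, 1.149, -0.155], 'joint_velocities': [0.0, 0.001, -0.001, 0.0, 0.002, -0.001, -0.0], 'joint_torque': [0.001, -62.059, -2.186, -24.966, 0.013, 0.012, -0.0], 'position': [0.152, -0.606, 0.249], 'eef_rot': [0.087, -0.087, 0.702, -0.701], 'wrist_force': [-0.154, 0.02, -0.477], 'ft_torque': [0.042, -0.012, -0.017], 'grip_width': 0.086}
top [[422.28, 0.0, 254.85], [0.0, 422.28, 190.04], [0.0, 0.0, 1.0]] [[0.0015, -0.9985, 0.0538, 0.4965], [-0.9999, -0.0009, 0.011, 0.0753], [-0.0109, -0.0538, -0.9985, 1.3524], [0.0, 0.0, 0.0, 1.0]]
side [[484.83, 0.0, 252.82], [0.0, 484.83, 192.04], [0.0, 0.0, 1.0]] [[-0.8142, -0.3474, 0.4651, -0.1027], [-0.5804, 0.5031, -0.6403, 1.036], [-0.0116, -0.7913, -0.6113, 1.0209], [0.0, 0.0, 0.0, 1.0]]
```

View pics/top0.png

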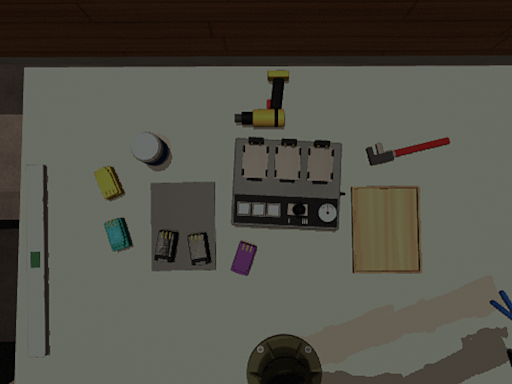

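View pics/side0.png

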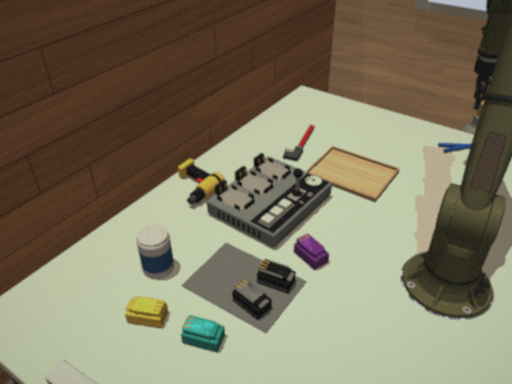

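```bash
cat > h.py <<'E'
from plant import *
import cv2,numpy as np
def ray(n,u,v,z,c=None):
    c=c or camera_params(n); K=c["camera_matrix"];T=np.array(c["world_from_camera"])
    d=T[:3,:3]@np.linalg.inv(K)@np.array([u,v,1.]); o=T[:3,3]
    return o+d*(z-o[2])/d[2]
def proj(n,P,c=None):
    c=c or camera_params(n); T=np.linalg.inv(c["world_from_camera"]); q=T[:3,:3]@np.array(P,float)+T[:3,3]; q=np.array(c["camera_matrix"])@q; return q[:2]/q[2]
def cloud(n,d,c=None):
    c=c or camera_params(n); K=np.array(c["camera_matrix"]);T=np.array(c["world_from_camera"])
    v,u=np.indices(d.shape); P=np.stack([(u-K[0,2])/K[0,0]*d,(v-K[1,2])/K[1,1]*d,d],-1)
    return P@T[:3,:3].T+T[:3,3]
E
python3 - <<'E'
from h import *
im=cv2.imread("pics/top0.png"); 
im=cv2.convertScaleAbs(im,alpha=1.8,beta=10)
a=cv2.resize(im[220:280,145:221],None,fx=6,fy=6,interpolation=cv2.INTER_CUBIC)  #456x360
b=cv2.resize(im[130:235,225:350],None,fx=5,fy=5,interpolation=cv2.INTER_CUBIC) #625x525
s=cv2.convertScaleAbs(cv2.imread("pics/side0.png"),alpha=1.8,beta=10)
cv2.imwrite("pics/b.png",b)
c=cv2.resize(s[250:325,225:305],None,fx=4,fy=4,interpolation=cv2.INTER_CUBIC)
o=np.zeros((360,456+320,3),np.uint8);o[:,:456]=a;o[:300,456:]=c
cv2.imwrite("pics/a.png",o)
d=np.load("top0.npy"); P=cloud("top",d)
for (u,v) in [(166,246),(199,249),(255,160),(288,163),(320,165),(300,210),(385,230),(183,200),(243,258),(280,250)]: print((u,v),P[v,u].round(3))
E
```

```text
(166, 246) [0.395 0.36  0.06 ]
(199, 249) [0.385 0.261 0.051]
(255, 160) [0.658 0.089 0.064]
(288, 163) [ 0.649 -0.012  0.062]
(320, 165) [ 0.643 -0.11   0.061]
(300, 210) [ 0.505 -0.039  0.159]
(385, 230) [ 0.443 -0.322  0.007]
(183, 200) [0.537 0.32  0.002]
(243, 258) [0.358 0.126 0.052]
(280, 250) [0.379 0.01  0.006]
```

View pics/a.png

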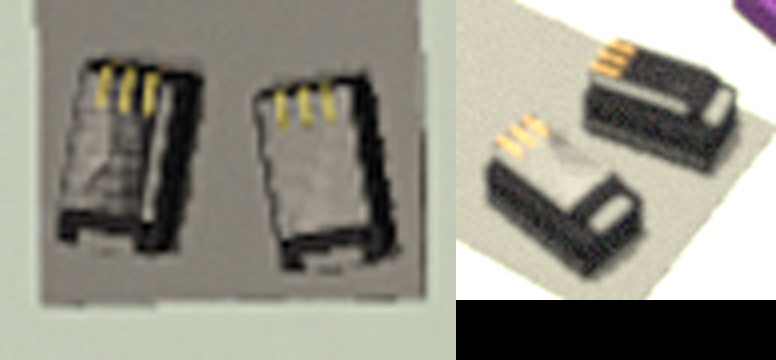

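View pics/b.png

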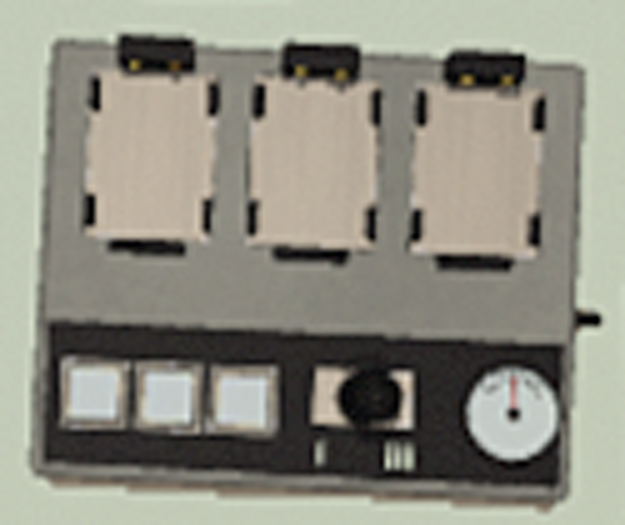

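```bash
python3 - <<'E'
from h import *
im=cv2.imread("pics/top0.png"); hsv=cv2.cvtColor(im,cv2.COLOR_BGR2HSV); c=camera_params("top")
R=lambda u,v,z: ray("top",u,v,z,c)[:2]
def blobs(m,z,lo,hi,roi):
    u0,v0,u1,v1=roi; mm=np.zeros_like(m); mm[v0:v1,u0:u1]=m[v0:v1,u0:u1]
    for k in cv2.findContours(mm,cv2.RETR_EXTERNAL,cv2.CHAIN_APPROX_NONE)[0]:
        a=cv2.contourArea(k)
        if lo<a<hi:
            w=np.array([R(*q[0],z) for q in k]).astype(np.float32)*1000
            r=cv2.minAreaRect(w); print(" px",np.round(cv2.minAreaRect(k)[0],1),"a",a,"xy",np.round(r[0],1),"size",np.round(r[1],1),"ang",round(r[2],2))
roi=(225,130,350,235)
b,g,r=[im[:,:,i].astype(int) for i in range(3)]
print("px",im[160,255],im[209,244],im[185,250],im[200,183],im[230,385],im[220,280])
print("keys");m=((b>130)&(abs(r-b)<30)).astype(np.uint8)*255;blobs(m,.077,40,250,roi)
print("bays");m=((r-b>15)&(r>90)).astype(np.uint8)*255;blobs(m,.061,200,2000,roi)
d=np.load("top0.npy");P=cloud("top",d)
print("deck z",np.median(P[190:193,240:330,2]),"tab",np.median(P[280:290,100:200,2]))
print("tray");m=((r-b>40)&(r>90)).astype(np.uint8)*255;blobs(m,.018,2000,9000,(345,180,430,280))
print("mat"); m=((g<125)&(g>60)&(abs(r-b)<25)).astype(np.uint8)*255;blobs(m,.004,1500,9000,(140,170,225,280))
m=((P[...,2]>.035)&(P[...,2]<.075)).astype(np.uint8)*255
print("packs depth");blobs(m,.05,100,2000,(150,220,220,272));print("tester");blobs(m,.06,5000,20000,(220,125,355,240))
k=np.array([]) 
m=((r-b>50)&(g-b>30)&(r>100)).astype(np.uint8);m[:220]=0;m[:,:150]=0;m[272:]=0;m[:,220:]=0
n,l,st,ce=cv2.connectedComponentsWithStats(m);print("gold",[(ce[i].round(1).tolist(),int(st[i,4]),R(*ce[i],.056).round(3).tolist()) for i in range(1,n)])
E
```

```text
px [ 83  93 100] [106 107 104] [64 70 71] [61 67 69] [ 57  85 100] [15 15 18]
keys
bays
 px [319.7 163.5] a 616.5 xy [ 648.  -109.5] size [73.  99.2] ang 86.65
 px [287.2 162.2] a 627.5 xy [651.8  -9.8] size [73.  97.8] ang 86.95
 px [254.7 160.5] a 625.5 xy [657.3  90.3] size [72.  99.6] ang 87.16
deck z 0.060944756980190196 tab 0.0006615921655863666
tray
mat
packs depth
 px [197.9 249.2] a 519.5 xy [384.8 264.2] size [95.4 56.2] ang 9.6
 px [164.8 246.6] a 515.5 xy [392.5 366.1] size [56.4 95.7] ang 81.25
tester
 px [286.1 184. ] a 8975.0 xy [585.4  -5.4] size [328.9 268.8] ang 87.27
gold [([161.0, 236.0], 1, [0.425, 0.377]), ([165.0, 236.5], 2, [0.424, 0.365]), ([169.0, 237.0], 1, [0.422, 0.352]), ([191.0, 236.5], 2, [0.424, 0.285]), ([195.0, 236.0], 1, [0.425, 0.273]), ([199.0, 237.0], 1, [0.422, 0.26])]
```

```bash
python3 - <<'E'
from h import *
from scipy.spatial.transform import Rotation as Ro
s=get_state();q=s["eef_rot"];print(Ro.from_quat([q[1],q[2],q[3],q[0]]).as_matrix().round(3))
c=camera_params("wrist");print(np.round(c["camera_matrix"],1).tolist(),np.round(c["world_from_camera"],3).tolist(), s["position"])
E
```

```text
[[-0.97  -0.     0.244]
 [-0.244  0.002 -0.97 ]
 [ 0.    -1.    -0.002]]
[[337.2, 0.0, 258.6], [0.0, 337.2, 197.9], [0.0, 0.0, 1.0]] [[0.245, -0.928, -0.279, 0.224], [-0.969, -0.235, -0.069, -0.589], [-0.002, 0.288, -0.958, 0.372], [0.0, 0.0, 0.0, 1.0]] [ 0.1524867  -0.60568058  0.24949896]
```

send_rows --rows '[{"tx": 0.04,"ty": 0.03,"tz": 0.01},{"tx": 0.04,"ty": 0.03,"tz": 0.01},{"tx": 0.04,"ty": 0.03,"tz": 0.01},{"tx": 0.04,"ty": 0.03,"tz": 0.01},{"tx": 0.04,"ty": 0.03,"tz": 0.01},{"tx": 0.04,"ty": 0.03,"tz": 0.01},{"tx": 0.03,"ty": 0.04},{"tx": 0.03,"ty": 0.04}]'

```text
invalid input
```

send_rows --rows '[{"ax": 0,"ay": 0,"az": 0,"tx": 0.04,"ty": 0.03,"tz": 0.01,"gripper": 0.085},{"ax": 0,"ay": 0,"az": 0,"tx": 0.04,"ty": 0.03,"tz": 0.01,"gripper": 0.085},{"ax": 0,"ay": 0,"az": 0,"tx": 0.04,"ty": 0.03,"tz": 0.01,"gripper": 0.085},{"ax": 0,"ay": 0,"az": 0,"tx": 0.04,"ty": 0.03,"tz": 0.01,"gripper": 0.085},{"ax": 0,"ay": 0,"az": 0,"tx": 0.04,"ty": 0.03,"tz": 0.01,"gripper": 0.085},{"ax": 0,"ay": 0,"az": 0,"tx": 0.04,"ty": 0.03,"tz": 0.01,"gripper": 0.085},{"ax": 0,"ay": 0,"az": 0,"tx": 0.03,"ty": 0.04,"tz": 0,"gripper": 0.085},{"ax": 0,"ay": 0,"az": 0,"tx": 0.03,"ty": 0.04,"tz": 0,"gripper": 0.085}]'

```text
time_s: 0.9
position: [0.4491, -0.3479, 0.309]
eef_rot: [0.087, -0.087, 0.702, -0.702]
wrist_force: [0.4, -0.2, -0.4]
grip_width: 0.0847
```

send_rows --rows '[{"ax": 0,"ay": 0,"az": -2.1,"tx": 0.019,"ty": 0.042,"tz": 0.004,"gripper": 0.085},{"ax": 0,"ay": 0,"az": -2.1,"tx": 0.019,"ty": 0.042,"tz": 0.004,"gripper": 0.085},{"ax": 0,"ay": 0,"az": -2.1,"tx": 0.019,"ty": 0.042,"tz": 0.004,"gripper": 0.085},{"ax": 0,"ay": 0,"az": -2.1,"tx": 0.019,"ty": 0.042,"tz": 0.004,"gripper": 0.085},{"ax": 0,"ay": 0,"az": -2.1,"tx": 0.019,"ty": 0.042,"tz": 0.004,"gripper": 0.085},{"ax": 0,"ay": 0,"az": -2.1,"tx": 0.019,"ty": 0.042,"tz": 0.004,"gripper": 0.085},{"ax": 0,"ay": 0,"az": -2.1,"tx": 0.019,"ty": 0.042,"tz": 0,"gripper": 0.085},{"ax": 0,"ay": 0,"az": -2.1,"tx": 0.019,"ty": 0.042,"tz": 0,"gripper": 0.085}]'

```text
time_s: 1.7
position: [0.6004, -0.0119, 0.3329]
eef_rot: [0.017, -0.017, -0.707, 0.707]
wrist_force: [0.6, -0.3, 0.7]
grip_width: 0.0847
```

```bash
python3 - <<'E'
from h import *
s=get_state();c=camera_params("wrist");p,d=capture("wrist");print(s["position"].round(4))
cv2.imwrite("pics/w1.png",p[:,:,::-1]);np.savez("w1.npz",d=d,T=c["world_from_camera"],K=c["camera_matrix"])
P=cloud("wrist",d,c);im=p.astype(int);r,g,b=im[...,0],im[...,1],im[...,2]
def blobs(m,z,lo,hi):
    for k in cv2.findContours(m.astype(np.uint8),cv2.RETR_EXTERNAL,cv2.CHAIN_APPROX_NONE)[0]:
        a=cv2.contourArea(k)
        if lo<a<hi:
            w=np.array([ray("wrist",*q[0],z,c)[:2] for q in k]).astype(np.float32)*1000
            t=cv2.minAreaRect(w); print(" px",np.round(cv2.minAreaRect(k)[0],1),"a",a,"xy",np.round(t[0],1),"size",np.round(t[1],1),"ang",round(t[2],2))
Z=P[...,2]
print("keys");blobs((Z>.07)&(Z<.09)&(b>90)&(abs(r-b)<30),.077,200,3000)
print("tester");blobs((Z>.05)&(Z<.075),.06,15000,1e6)
print("bays");blobs((Z>.05)&(Z<.07)&(r-b>8)&(r>80),.061,1500,20000)
print("blocks");blobs((Z>.084)&(Z<.104),.094,100,3000)
print("knob");blobs((Z>.125)&(Z<.2),.145,100,5000)
E
```

```text
[ 0.6004 -0.0119  0.3329]
keys
 px [224.  241.5] a 399.5 xy [506.5  33.7] size [27.6 25.2] ang 87.28
 px [187.5 241.5] a 401.0 xy [508.6  78.2] size [28.  25.2] ang 87.28
 px [151.  241.5] a 398.0 xy [510.7 122.4] size [27.  25.2] ang 87.28
tester
 px [254.5 160.5] a 55483.0 xy [589.   -8.2] size [324.5 264.9] ang 87.28
bays
blocks
 px [353.  58.] a 811.5 xy [ 706.1 -112.4] size [47.1 18.5] ang 87.29
 px [254.5  58. ] a 785.0 xy [710.8 -14.3] size [45.  18.5] ang 87.29
 px [155.  58.] a 818.5 xy [715.4  84.2] size [47.4 18.5] ang 87.29
knob
 px [289.  264.5] a 732.5 xy [507.7 -40. ] size [30.9 35.3] ang 88.04
```

View pics/w1.png

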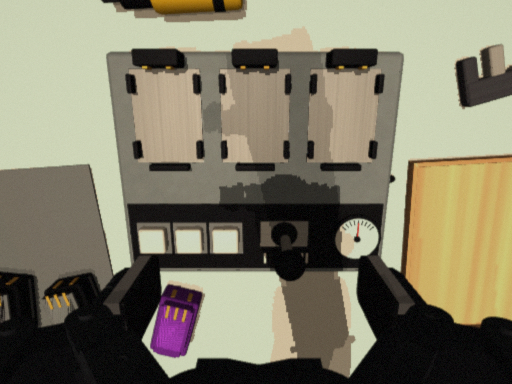

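```bash
python3 - <<'E'
from h import *
im=cv2.imread("pics/w1.png");z=np.load("w1.npz");c=dict(camera_matrix=z["K"],world_from_camera=z["T"])
g=im.max(2).astype(int)
for u in (165,255,343):
    print("col",u,"rows60-75",g[56:80,u].tolist(),"rows155-178",g[155:178,u].tolist())
for v in (86,150):
    print("row",v,g[v,120:390].tolist())
crop=cv2.resize(cv2.convertScaleAbs(im[40:180,110:400],alpha=1.5),None,fx=2.7,fy=2.7);cv2.imwrite("pics/w1c.png",crop)
E
```

```text
col 165 rows60-75 [34, 31, 28, 26, 31, 33, 33, 28, 24, 23, 51, 68, 72, 90, 98, 112, 125, 167, 187, 190, 191, 189, 189, 191] rows155-178 [187, 184, 180, 182, 182, 180, 159, 113, 49, 14, 14, 31, 24, 27, 25, 34, 97, 124, 129, 127, 131, 130, 131]
col 255 rows60-75 [25, 30, 24, 24, 28, 24, 20, 18, 18, 8, 5, 11, 43, 64, 71, 82, 136, 163, 163, 167, 163, 165, 162, 168] rows155-178 [149, 148, 148, 151, 150, 149, 152, 110, 50, 8, 20, 20, 23, 23, 19, 33, 97, 124, 126, 128, 125, 125, 125]
col 343 rows60-75 [32, 29, 23, 23, 28, 32, 30, 18, 19, 38, 120, 147, 124, 103, 94, 102, 152, 181, 180, 184, 182, 185, 183, 183] rows155-178 [181, 182, 182, 180, 180, 183, 179, 133, 52, 14, 19, 26, 19, 25, 25, 33, 98, 120, 124, 126, 127, 127, 123]
row 86 [128, 128, 126, 127, 128, 121, 72, 34, 28, 31, 25, 14, 6, 3, 11, 29, 80, 167, 179, 180, 177, 180, 178, 177, 183, 182, 184, 183, 182, 184, 181, 186, 184, 180, 184, 188, 187, 178, 178, 186, 186, 188, 189, 190, 194, 191, 187, 187, 190, 190, 189, 195, 192, 187, 190, 191, 191, 187, 186, 190, 189, 193, 192, 190, 190, 188, 183, 190, 196, 194, 194, 194, 183, 79, 26, 30,
[... 1534 characters left out ...]
, 196, 196, 192, 185, 174, 159, 154, 152, 153, 152, 151, 151, 150, 153, 154, 151, 151, 148, 149, 148, 150, 150, 147, 149, 149, 152, 154, 146, 144, 147, 146, 147, 146, 147, 146, 145, 146, 141, 74, 26, 21, 18, 20, 28, 71, 101, 102, 103, 105, 104, 98, 101, 102, 97, 105, 102, 102, 102, 101, 104, 102, 96, 51, 16, 13, 17, 20, 24, 52, 136, 145, 142, 140, 144, 143, 146, 145, 151, 147, 139, 143, 144, 146, 147, 175, 179, 183, 181, 178, 177, 181, 182, 182, 179, 182, 182, 178, 179, 182, 180, 176, 181, 181, 178, 180, 179, 178, 172, 178, 179, 178, 178, 174, 173, 172, 167, 173, 171, 168, 172, 172, 173, 166, 113, 41, 13, 8, 20, 27, 28, 20, 42, 116, 126, 131, 130, 132, 128, 128, 130, 130, 129, 130, 125, 128]
```

```bash
python3 - <<'E'
from h import *
im=cv2.imread("pics/w1.png");z=np.load("w1.npz");c=dict(camera_matrix=z["K"],world_from_camera=z["T"])
g=im.max(2).astype(int);th=np.radians(-2.7);X=np.array([np.cos(th),np.sin(th)]);Y=np.array([-X[1],X[0]])
R=lambda u,v,zz:ray("wrist",u,v,zz,c)[:2]
for u in (165,255,343):
    a=67.5 if u!=165 else 66; b=162.5
    pa,pb=R(u,a,.06),R(u,b,.06); ys=[]
    for v in (86,150):
        l=g[v]; i=u
        while l[i]>85:i-=1
        j=u
        while l[j]>85:j+=1
        ys.append((R(i+.5,v,.06),R(j-.5,v,.06)))
    cy=np.mean([y@Y for p in ys for y in p]);w=[round((p[0]-p[1])@Y*1000,1) for p in ys]
    ca=(pa@X+pb@X)/2;print(u,"len",round((pa-pb)@X*1000,1),"w",w,"centre",(X*ca+Y*cy).round(4),"blockx",(X*(pa@X)+Y*cy).round(4))
print("camera",z["T"][:3,3])
E
```

```text
165 len 107.2 w [np.float64(62.4), np.float64(64.7)] centre [0.6574 0.0893] blockx [0.7109 0.0868]
255 len 105.6 w [np.float64(65.8), np.float64(64.7)] centre [ 0.6519 -0.0115] blockx [ 0.7046 -0.014 ]
343 len 105.6 w [np.float64(64.7), np.float64(64.7)] centre [ 0.6471 -0.1124] blockx [ 0.6998 -0.1149]
camera [ 0.673985   -0.01664233  0.45589225]
```

send_rows --rows '[{"ax": 0,"ay": 0,"az": 0,"tx": -0.025,"ty": 0.04,"tz": -0.005,"gripper": 0.085},{"ax": 0,"ay": 0,"az": 0,"tx": -0.025,"ty": 0.04,"tz": -0.005,"gripper": 0.085},{"ax": 0,"ay": 0,"az": 0,"tx": -0.025,"ty": 0.04,"tz": -0.005,"gripper": 0.085},{"ax": 0,"ay": 0,"az": 0,"tx": -0.025,"ty": 0.04,"tz": -0.005,"gripper": 0.085},{"ax": 0,"ay": 0,"az": 0,"tx": -0.025,"ty": 0.04,"tz": -0.005,"gripper": 0.085},{"ax": 0,"ay": 0,"az": 0,"tx": -0.025,"ty": 0.04,"tz": -0.005,"gripper": 0.085},{"ax": 0,"ay": 0,"az": 0,"tx": -0.025,"ty": 0.04,"tz": -0.005,"gripper": 0.085},{"ax": 0,"ay": 0,"az": 0,"tx": -0.025,"ty": 0.04,"tz": -0.005,"gripper": 0.085}]'

```text
time_s: 2.55
position: [0.3987, 0.3074, 0.2928]
eef_rot: [0.017, -0.016, -0.707, 0.707]
wrist_force: [1.1, 0.0, -0.1]
grip_width: 0.0849
```

```bash
cat > m.py <<'E'
from h import *
def packs(n,z=.05,lo=.035,hi=.075,zo=0,roi=None,amin=300):
    "outline rects of things between heights lo..hi: centre mm, long-axis yaw"
    c=camera_params(n);p,d=capture(n);Z=cloud(n,d,c)[...,2]; m=((Z>lo)&(Z<hi)).astype(np.uint8)
    im=p.astype(int); sat=im.max(2)-im.min(2)
    out=[]
    for k in cv2.findContours(m,cv2.RETR_EXTERNAL,cv2.CHAIN_APPROX_NONE)[0]:
        if cv2.contourArea(k)<amin: continue
        w=np.array([ray(n,*q[0],z,c)[:2] for q in k]).astype(np.float32)*1000
        (x,y),(a,b),t=cv2.minAreaRect(w)
        if b>a: t+=90;a,b=b,a
        t=(t+90)%180-90
        if 75<a<125 and 40<b<80: out.append((round(x,1),round(y,1),round(a,1),round(b,1),round(t,1)))
    return p,d,c,out
E
python3 - <<'E'
from m import *
print(get_state()["position"].round(4))
p,d,c,o=packs("wrist",z=.05);print(o);o2=packs("top")[3];print(o2)
for z,lo,hi in((.056,.05,.065),(.042,.034,.049)):
  Z=cloud("wrist",d,c)[...,2];m=((Z>lo)&(Z<hi)).astype(np.uint8)
  for k in cv2.findContours(m,cv2.RETR_EXTERNAL,cv2.CHAIN_APPROX_NONE)[0]:
    if cv2.contourArea(k)>200:
        w=np.array([ray("wrist",*q[0],z,c)[:2] for q in k]).astype(np.float32)*1000;print(z,cv2.minAreaRect(w))
cv2.imwrite("pics/w2.png",p[:,:,::-1])
E
```

```text
[0.3987 0.3074 0.2928]
[(359.3, 130.0, 92.6, 58.9, -18.2), (387.8, 265.4, 95.7, 54.1, 9.7), (395.6, 365.1, 95.5, 54.2, -8.8), (431.8, 514.6, 93.8, 59.2, 18.3)]
[(355.8, 126.2, 95.3, 54.5, -17.7), (384.6, 264.6, 95.4, 55.9, 10.0), (589.8, 550.0, 95.1, 56.4, 24.9)]
0.056 ((362.49249267578125, 126.258544921875), (46.235782623291016, 81.77446746826172), 71.75907135009766)
0.056 ((390.57769775390625, 265.20697021484375), (82.73674774169922, 45.76872253417969), 9.667455673217773)
0.056 ((398.82452392578125, 366.07891845703125), (45.92858123779297, 82.67010498046875), 81.24585723876953)
0.056 ((435.32952880859375, 518.2964477539062), (82.38335418701172, 46.4080810546875), 18.311384201049805)
0.056 ((504.3326416015625, 102.87908172607422), (121.86690521240234, 92.94307708740234), 87.380859375)
0.056 ((560.7318725585938, 534.4624633789062), (25.12778663635254, 43.435665130615234), 24.073564529418945)
0.042 ((357.8922119140625, 129.1683349609375), (54.90391159057617, 94.99872589111328), 72.37397766113281)
0.042 ((385.9410095214844, 264.6055603027344), (97.78347778320312, 55.280792236328125), 9.661201477050781)
0.042 ((394.0445556640625, 366.4139709472656), (55.4426155090332, 97.75117492675781), 81.26072692871094)
0.042 ((431.0837707519531, 515.4891357421875), (93.99958801269531, 54.917747497558594), 17.248912811279297)
0.042 ((509.07220458984375, 160.92979431152344), (8.314462661743164, 95.70806884765625), 88.8613510131836)
0.042 ((556.5374755859375, 532.5838623046875), (21.92603302001953, 54.63676452636719), 24.94025993347168)
```

View pics/w2.png

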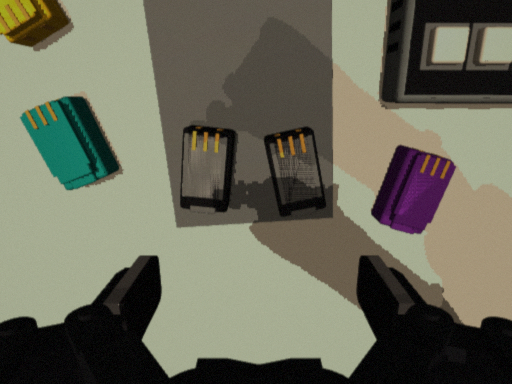

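send_rows --rows '[{"ax": 0,"ay": 0,"az": 6.2,"tx": -0.007,"ty": -0.022,"tz": -0.03,"gripper": 0.08},{"ax": 0,"ay": 0,"az": 6.2,"tx": -0.006,"ty": -0.021,"tz": -0.03,"gripper": 0.08},{"ax": 0,"ay": 0,"az": 0,"tx": 0,"ty": 0,"tz": -0.048,"gripper": 0.08},{"ax": 0,"ay": 0,"az": 0,"tx": 0,"ty": 0,"tz": -0.048,"gripper": 0.08},{"ax": 0,"ay": 0,"az": 0,"tx": 0,"ty": 0,"tz": -0.037,"gripper": 0.08},{"ax": 0,"ay": 0,"az": 0,"tx": 0,"ty": 0,"tz": 0,"gripper": 0.08},{"ax": 0,"ay": 0,"az": 0,"tx": 0,"ty": 0,"tz": 0,"gripper": 0.08}]'

```text
time_s: 3.35
position: [0.387, 0.2633, 0.1004]
eef_rot: [-0.06, 0.061, -0.704, 0.705]
wrist_force: [-0.2, 0.0, -0.5]
grip_width: 0.08
```

send_rows --rows '[{"ax": 0,"ay": 0,"az": 0,"tx": -0.001,"ty": 0.002,"tz": -0.03,"gripper": 0.08},{"ax": 0,"ay": 0,"az": 0,"tx": 0,"ty": 0,"tz": -0.03,"gripper": 0.08},{"ax": 0,"ay": 0,"az": 0,"tx": 0,"ty": 0,"tz": -0.01,"gripper": 0.08},{"ax": 0,"ay": 0,"az": 0,"tx": 0,"ty": 0,"tz": 0,"gripper": 0.08},{"ax": 0,"ay": 0,"az": 0,"tx": 0,"ty": 0,"tz": 0,"gripper": 0.045},{"ax": 0,"ay": 0,"az": 0,"tx": 0,"ty": 0,"tz": 0,"gripper": 0.045},{"ax": 0,"ay": 0,"az": 0,"tx": 0,"ty": 0,"tz": 0,"gripper": 0.045},{"ax": 0,"ay": 0,"az": 0,"tx": 0,"ty": 0,"tz": 0,"gripper": 0.045}]'

```text
time_s: 4.15
position: [0.3869, 0.2659, 0.032]
eef_rot: [0.061, -0.059, 0.705, -0.704]
wrist_force: [-0.3, -1.2, 7.9]
grip_width: 0.0551
```

send_rows --rows '[{"ax": 0,"ay": 0,"az": 0,"tx": 0,"ty": 0,"tz": 0.03,"gripper": 0.045},{"ax": 0,"ay": 0,"az": 0,"tx": 0,"ty": 0,"tz": 0.045,"gripper": 0.045},{"ax": 0,"ay": 0,"az": 0,"tx": 0,"ty": 0,"tz": 0.045,"gripper": 0.045},{"ax": 0,"ay": 0,"az": 0,"tx": 0,"ty": 0,"tz": 0.045,"gripper": 0.045},{"ax": 0,"ay": 0,"az": -2.4,"tx": 0.026,"ty": -0.0377,"tz": 0.02,"gripper": 0.045},{"ax": 0,"ay": 0,"az": -2.5,"tx": 0.026,"ty": -0.0377,"tz": 0.02,"gripper": 0.045},{"ax": 0,"ay": 0,"az": -2.5,"tx": 0.026,"ty": -0.0377,"tz": 0,"gripper": 0.045},{"ax": 0,"ay": 0,"az": -2.5,"tx": 0.026,"ty": -0.0377,"tz": 0,"gripper": 0.045}]'

```text
time_s: 4.95
position: [0.4907, 0.113, 0.2372]
eef_rot: [-0.001, 0.003, 0.707, -0.707]
wrist_force: [0.9, 1.0, -3.7]
grip_width: 0.0549
```

send_rows --rows '[{"ax": 0,"ay": 0,"az": -2.5,"tx": 0.026,"ty": -0.0377,"tz": 0,"gripper": 0.045},{"ax": 0,"ay": 0,"az": 0,"tx": 0.026,"ty": -0.0377,"tz": 0,"gripper": 0.045},{"ax": 0,"ay": 0,"az": 0,"tx": 0.026,"ty": -0.0377,"tz": 0,"gripper": 0.045},{"ax": 0,"ay": 0,"az": 0,"tx": 0.026,"ty": -0.0377,"tz": 0,"gripper": 0.045},{"ax": 0,"ay": 0,"az": 0,"tx": 0.026,"ty": -0.0377,"tz": 0,"gripper": 0.045},{"ax": 0,"ay": 0,"az": 0,"tx": 0.026,"ty": -0.0377,"tz": 0,"gripper": 0.045},{"ax": 0,"ay": 0,"az": 0,"tx": 0,"ty": 0,"tz": 0,"gripper": 0.045},{"ax": 0,"ay": 0,"az": 0,"tx": 0,"ty": 0,"tz": 0,"gripper": 0.045}]'

```text
time_s: 5.75
position: [0.6455, -0.1128, 0.2351]
eef_rot: [-0.018, 0.017, 0.707, -0.707]
wrist_force: [0.3, 0.8, -3.7]
grip_width: 0.0548
```

```bash
python3 - <<'E'
from h import *
from scipy.spatial.transform import Rotation as Ro
s=get_state();q=s["eef_rot"];M=Ro.from_quat([q[1],q[2],q[3],q[0]]).as_matrix();print(s["position"].round(4),M.round(3).tolist(),s["grip_width"])
p,d=capture("wrist");cv2.imwrite("pics/w3.png",p[:,:,::-1])
E
```

```text
[ 0.6455 -0.1128  0.2351] [[-0.999, -0.001, -0.049], [0.049, 0.001, -0.999], [0.001, -1.0, -0.001]] 0.05479302370776261
```

View pics/w3.png

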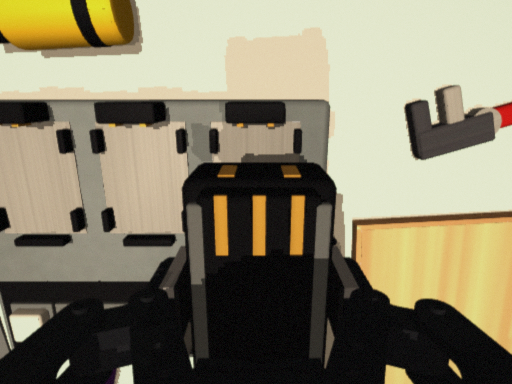

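send_rows --rows '[{"ax": 0,"ay": 0,"az": 0,"tx": 0.001,"ty": 0.0015,"tz": -0.04,"gripper": 0.045},{"ax": 0,"ay": 0,"az": 0,"tx": 0,"ty": 0,"tz": -0.04,"gripper": 0.045},{"ax": 0,"ay": 0,"az": 0,"tx": 0,"ty": 0,"tz": -0.03,"gripper": 0.045},{"ax": 0,"ay": 0,"az": 0,"tx": 0,"ty": 0,"tz": 0,"gripper": 0.045},{"ax": 0,"ay": 0,"az": 0,"tx": 0,"ty": 0,"tz": 0,"gripper": 0.045}]'

```text
time_s: 6.3
position: [0.647, -0.1087, 0.1263]
eef_rot: [-0.016, 0.016, 0.707, -0.707]
wrist_force: [-0.1, 0.5, -1.0]
grip_width: 0.0547
```

```bash
python3 - <<'E'
from h import *
s=get_state();print(s["position"].round(4),s["wrist_force"].round(1))
p,d=capture("wrist");cv2.imwrite("pics/w4.png",p[:,:,::-1])
c=camera_params("wrist");print(np.array(c["world_from_camera"])[:3,3].round(3))
E
```

```text
[ 0.647  -0.1087  0.1263] [-0.1  0.5 -1. ]
[ 0.721 -0.114  0.251]
```

View pics/w4.png

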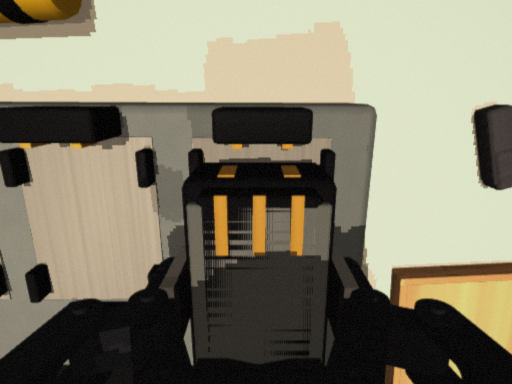

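send_rows --rows '[{"ax": 0,"ay": 0,"az": 0,"tx": 0,"ty": -0.0015,"tz": -0.015,"gripper": 0.045},{"ax": 0,"ay": 0,"az": 0,"tx": 0,"ty": 0,"tz": -0.012,"gripper": 0.045},{"ax": 0,"ay": 0,"az": 0,"tx": 0,"ty": 0,"tz": -0.008,"gripper": 0.045},{"ax": 0,"ay": 0,"az": 0,"tx": 0,"ty": 0,"tz": 0,"gripper": 0.045},{"ax": 0,"ay": 0,"az": 0,"tx": 0,"ty": 0,"tz": 0,"gripper": 0.045}]'

```text
time_s: 6.85
position: [0.6469, -0.1115, 0.0899]
eef_rot: [-0.017, 0.016, 0.707, -0.707]
wrist_force: [0.2, -0.6, -3.2]
grip_width: 0.0551
```

send_rows --rows '[{"ax": 0,"ay": 0,"az": 0,"tx": 0,"ty": 0,"tz": -0.003,"gripper": 0.045},{"ax": 0,"ay": 0,"az": 0,"tx": 0,"ty": 0,"tz": 0,"gripper": 0.045},{"ax": 0,"ay": 0,"az": 0,"tx": 0,"ty": 0,"tz": 0,"gripper": 0.075},{"ax": 0,"ay": 0,"az": 0,"tx": 0,"ty": 0,"tz": 0,"gripper": 0.075},{"ax": 0,"ay": 0,"az": 0,"tx": 0,"ty": 0,"tz": 0,"gripper": 0.075},{"ax": 0,"ay": 0,"az": 0,"tx": 0,"ty": 0,"tz": 0,"gripper": 0.075}]'

```text
time_s: 7.45
position: [0.6471, -0.1115, 0.0871]
eef_rot: [-0.016, 0.016, 0.707, -0.707]
wrist_force: [-0.1, -0.8, 0.1]
grip_width: 0.0749
```

send_rows --rows '[{"ax": 0,"ay": 0,"az": 0,"tx": 0,"ty": 0,"tz": 0.035,"gripper": 0.08},{"ax": 0,"ay": 0,"az": 0,"tx": 0,"ty": 0,"tz": 0.048,"gripper": 0.08},{"ax": 0,"ay": 0,"az": 0,"tx": 0,"ty": 0,"tz": 0.048,"gripper": 0.08},{"ax": 0,"ay": 0,"az": -2,"tx": -0.023,"ty": 0.0434,"tz": 0.008,"gripper": 0.08},{"ax": 0,"ay": 0,"az": -2,"tx": -0.023,"ty": 0.0434,"tz": 0,"gripper": 0.08},{"ax": 0,"ay": 0,"az": -2,"tx": -0.023,"ty": 0.0434,"tz": 0,"gripper": 0.08},{"ax": 0,"ay": 0,"az": 0,"tx": -0.023,"ty": 0.0434,"tz": 0,"gripper": 0.08},{"ax": 0,"ay": 0,"az": 0,"tx": -0.023,"ty": 0.0434,"tz": 0,"gripper": 0.08}]'

```text
time_s: 8.25
position: [0.5309, 0.107, 0.2264]
eef_rot: [-0.053, 0.054, 0.705, -0.705]
wrist_force: [0.7, 1.0, 0.5]
grip_width: 0.0799
```

send_rows --rows '[{"ax": 0,"ay": 0,"az": 0,"tx": -0.023,"ty": 0.0434,"tz": 0,"gripper": 0.08},{"ax": 0,"ay": 0,"az": 0,"tx": -0.023,"ty": 0.0434,"tz": 0,"gripper": 0.08},{"ax": 0,"ay": 0,"az": 0,"tx": -0.023,"ty": 0.0434,"tz": 0,"gripper": 0.08},{"ax": 0,"ay": 0,"az": 0,"tx": -0.023,"ty": 0.0434,"tz": 0,"gripper": 0.08},{"ax": 0,"ay": 0,"az": 0,"tx": -0.023,"ty": 0.0434,"tz": 0,"gripper": 0.08},{"ax": 0,"ay": 0,"az": 0,"tx": -0.023,"ty": 0.0434,"tz": 0,"gripper": 0.08},{"ax": 0,"ay": 0,"az": 0,"tx": 0,"ty": 0,"tz": 0,"gripper": 0.08}]'

```text
time_s: 8.95
position: [0.3887, 0.3732, 0.2267]
eef_rot: [-0.05, 0.049, 0.707, -0.704]
wrist_force: [-0.6, -0.9, -0.8]
grip_width: 0.0799
```

```bash
python3 - <<'E'
from m import *
print(get_state()["position"].round(4))
p,d,c,o=packs("wrist",z=.045);print(o)
o2=packs("top",z=.105,lo=.095,hi=.125,amin=100)
Z=cloud("top",o2[1],o2[2]);
for z,lo,hi in ((.112,.104,.125),(.098,.09,.125)):
  m=((Z[...,2]>lo)&(Z[...,2]<hi)).astype(np.uint8)
  for k in cv2.findContours(m[:,:],cv2.RETR_EXTERNAL,cv2.CHAIN_APPROX_NONE)[0]:
    if 200<cv2.contourArea(k)<3000:
        w=np.array([ray("top",*q[0],z,o2[2])[:2] for q in k]).astype(np.float32)*1000;print(z,cv2.minAreaRect(w))
E
```

```text
[0.3887 0.3732 0.2267]
[(394.4, 367.0, 96.1, 54.6, -8.5), (431.3, 517.8, 95.0, 58.7, 18.2)]
0.112 ((644.9254150390625, -110.27005004882812), (44.177249908447266, 91.76490020751953), 89.53587341308594)
0.098 ((645.0297241210938, -109.41068267822266), (56.50542449951172, 95.99208068847656), 89.5284423828125)
```

send_rows --rows '[{"ax": 0,"ay": 0,"az": 0,"tx": 0,"ty": 0,"tz": -0.045,"gripper": 0.08},{"ax": 0,"ay": 0,"az": 0,"tx": 0,"ty": 0,"tz": -0.045,"gripper": 0.08},{"ax": 0,"ay": 0,"az": 0,"tx": 0,"ty": 0,"tz": -0.036,"gripper": 0.08},{"ax": 0,"ay": 0,"az": 0,"tx": 0,"ty": 0,"tz": 0,"gripper": 0.08},{"ax": 0,"ay": 0,"az": 0,"tx": 0,"ty": 0,"tz": 0,"gripper": 0.08}]'

```text
time_s: 9.55
position: [0.3948, 0.365, 0.1005]
eef_rot: [0.054, -0.054, -0.705, 0.705]
wrist_force: [-0.3, 0.6, 0.9]
grip_width: 0.0801
```

send_rows --rows '[{"ax": 0,"ay": 0,"az": 0,"tx": -0.001,"ty": 0.0015,"tz": -0.03,"gripper": 0.08},{"ax": 0,"ay": 0,"az": 0,"tx": 0,"ty": 0,"tz": -0.03,"gripper": 0.08},{"ax": 0,"ay": 0,"az": 0,"tx": 0,"ty": 0,"tz": -0.009,"gripper": 0.08},{"ax": 0,"ay": 0,"az": 0,"tx": 0,"ty": 0,"tz": 0,"gripper": 0.08},{"ax": 0,"ay": 0,"az": 0,"tx": 0,"ty": 0,"tz": 0,"gripper": 0.045},{"ax": 0,"ay": 0,"az": 0,"tx": 0,"ty": 0,"tz": 0,"gripper": 0.045},{"ax": 0,"ay": 0,"az": 0,"tx": 0,"ty": 0,"tz": 0,"gripper": 0.045},{"ax": 0,"ay": 0,"az": 0,"tx": 0,"ty": 0,"tz": 0,"gripper": 0.045}]'

```text
time_s: 10.35
position: [0.394, 0.3682, 0.0332]
eef_rot: [-0.053, 0.054, 0.706, -0.704]
wrist_force: [0.0, -0.6, 6.0]
grip_width: 0.055
```

send_rows --rows '[{"ax": 0,"ay": 0,"az": 0,"tx": 0,"ty": 0,"tz": 0.03,"gripper": 0.045},{"ax": 0,"ay": 0,"az": 0,"tx": 0,"ty": 0,"tz": 0.045,"gripper": 0.045},{"ax": 0,"ay": 0,"az": 0,"tx": 0,"ty": 0,"tz": 0.045,"gripper": 0.045},{"ax": 0,"ay": 0,"az": 0,"tx": 0,"ty": 0,"tz": 0.045,"gripper": 0.045},{"ax": 0,"ay": 0,"az": 2,"tx": 0.033,"ty": -0.035,"tz": 0.01,"gripper": 0.045},{"ax": 0,"ay": 0,"az": 2,"tx": 0.033,"ty": -0.035,"tz": 0.01,"gripper": 0.045},{"ax": 0,"ay": 0,"az": 2,"tx": 0.033,"ty": -0.035,"tz": 0.01,"gripper": 0.045},{"ax": 0,"ay": 0,"az": 0,"tx": 0.033,"ty": -0.035,"tz": 0,"gripper": 0.045}]'

```text
time_s: 11.15
position: [0.5264, 0.2259, 0.2288]
eef_rot: [-0.015, 0.017, 0.707, -0.706]
wrist_force: [0.6, 1.3, -3.4]
grip_width: 0.0549
```

send_rows --rows '[{"ax": 0,"ay": 0,"az": 0,"tx": 0.033,"ty": -0.035,"tz": 0,"gripper": 0.045},{"ax": 0,"ay": 0,"az": 0,"tx": 0.033,"ty": -0.035,"tz": 0,"gripper": 0.045},{"ax": 0,"ay": 0,"az": 0,"tx": 0.033,"ty": -0.035,"tz": 0,"gripper": 0.045},{"ax": 0,"ay": 0,"az": 0,"tx": 0.032,"ty": -0.034,"tz": 0,"gripper": 0.045},{"ax": 0,"ay": 0,"az": 0,"tx": 0,"ty": 0,"tz": -0.035,"gripper": 0.045},{"ax": 0,"ay": 0,"az": 0,"tx": 0,"ty": 0,"tz": -0.045,"gripper": 0.045},{"ax": 0,"ay": 0,"az": 0,"tx": 0,"ty": 0,"tz": -0.02,"gripper": 0.045},{"ax": 0,"ay": 0,"az": 0,"tx": 0,"ty": 0,"tz": 0,"gripper": 0.045}]'

```text
time_s: 11.95
position: [0.6535, 0.0874, 0.1231]
eef_rot: [0.019, -0.014, -0.706, 0.707]
wrist_force: [0.3, -1.6, -3.6]
grip_width: 0.0551
```

send_rows --rows '[{"ax": 0,"ay": 0,"az": 0,"tx": 0,"ty": 0,"tz": 0,"gripper": 0.045},{"ax": 0,"ay": 0,"az": 0,"tx": 0,"ty": 0,"tz": 0,"gripper": 0.045}]'

```text
time_s: 12.15
position: [0.6571, 0.0888, 0.1285]
eef_rot: [-0.015, 0.018, 0.707, -0.707]
wrist_force: [0.9, -0.6, -3.3]
grip_width: 0.0549
```

send_rows --rows '[{"ax": 0,"ay": 0,"az": 0,"tx": 0,"ty": 0,"tz": -0.015,"gripper": 0.045},{"ax": 0,"ay": 0,"az": 0,"tx": 0,"ty": 0,"tz": -0.015,"gripper": 0.045},{"ax": 0,"ay": 0,"az": 0,"tx": 0,"ty": 0,"tz": -0.008,"gripper": 0.045},{"ax": 0,"ay": 0,"az": 0,"tx": 0,"ty": 0,"tz": -0.002,"gripper": 0.045},{"ax": 0,"ay": 0,"az": 0,"tx": 0,"ty": 0,"tz": 0,"gripper": 0.045}]'

```text
time_s: 12.65
position: [0.6552, 0.0881, 0.0889]
eef_rot: [0.016, -0.016, -0.707, 0.707]
wrist_force: [-11.4, -3.6, 23.9]
grip_width: 0.0552
```

send_rows --rows '[{"ax": 0,"ay": 0,"az": 0,"tx": 0,"ty": 0,"tz": 0.001,"gripper": 0.075},{"ax": 0,"ay": 0,"az": 0,"tx": 0,"ty": 0,"tz": 0,"gripper": 0.075},{"ax": 0,"ay": 0,"az": 0,"tx": 0,"ty": 0,"tz": 0,"gripper": 0.075},{"ax": 0,"ay": 0,"az": 0,"tx": 0,"ty": 0,"tz": 0.03,"gripper": 0.08},{"ax": 0,"ay": 0,"az": 0,"tx": 0,"ty": 0,"tz": 0.045,"gripper": 0.08},{"ax": 0,"ay": 0,"az": 0,"tx": 0,"ty": 0,"tz": 0.045,"gripper": 0.08},{"ax": 0,"ay": 0,"az": 0,"tx": -0.04,"ty": 0,"tz": 0.025,"gripper": 0.08},{"ax": 0,"ay": 0,"az": 0,"tx": -0.04,"ty": 0,"tz": 0,"gripper": 0.08}]'

```text
time_s: 13.45
position: [0.5775, 0.0892, 0.2353]
eef_rot: [-0.014, 0.019, 0.708, -0.706]
wrist_force: [0.1, 0.6, -0.7]
grip_width: 0.0805
```

send_rows --rows '[{"ax": 0,"ay": 0,"az": 0,"tx": -0.035,"ty": 0.02,"tz": 0,"gripper": 0.0},{"ax": 0,"ay": 0,"az": 0,"tx": -0.03,"ty": 0.013,"tz": 0,"gripper": 0.0},{"ax": 0,"ay": 0,"az": 0,"tx": 0,"ty": 0,"tz": 0,"gripper": 0.0},{"ax": 0,"ay": 0,"az": 0,"tx": 0,"ty": 0,"tz": 0,"gripper": 0.0}]'

```text
time_s: 13.85
position: [0.5111, 0.1215, 0.2323]
eef_rot: [0.016, -0.016, -0.707, 0.707]
wrist_force: [0.9, -0.8, -1.0]
grip_width: 0.022
```

```bash
cat > seat.py <<'E'
from m import *
print(get_state()["position"].round(4))
c=camera_params("top");p,d=capture("top");Z=cloud("top",d,c)
for z,lo,hi in ((.112,.104,.125),(.098,.09,.125)):
  m=((Z[...,2]>lo)&(Z[...,2]<hi)).astype(np.uint8)
  for k in cv2.findContours(m,cv2.RETR_EXTERNAL,cv2.CHAIN_APPROX_NONE)[0]:
    if 100<cv2.contourArea(k)<3000:
        w=np.array([ray("top",*q[0],z,c)[:2] for q in k]).astype(np.float32)*1000;r=cv2.minAreaRect(w);print(z,np.round(r[0],1),np.round(r[1],1),round(r[2],1))
import sys
c=camera_params("wrist");q,d=capture("wrist");np.savez("w.npz",d=d,T=c["world_from_camera"],K=c["camera_matrix"])
v=np.hstack([q[:,:,::-1],np.zeros((384,10,3),np.uint8),cv2.resize(p[125:245,220:350,::-1],None,fx=2,fy=2,interpolation=cv2.INTER_CUBIC).copy() if 0 else np.pad(cv2.resize(p[125:245,225:350,::-1],None,fx=2.2,fy=2.2),((0,384-264),(0,0),(0,0)))])
cv2.imwrite(f"pics/{sys.argv[1]}.png",v)
E
python3 seat.py s1
```

```text
[0.5111 0.1215 0.2323]
0.112 [ 643.4 -110.3] [44.2 94.8] 89.5
0.112 [652.6  89.8] [46.3 94.7] 86.7
0.098 [ 645.1 -109.4] [56.5 95.9] 89.5
0.098 [664.4  88.6] [ 55.8 116.4] 87.3
0.098 [683.3 404.1] [72.5 90.4] 53.4
```

View pics/s1.png

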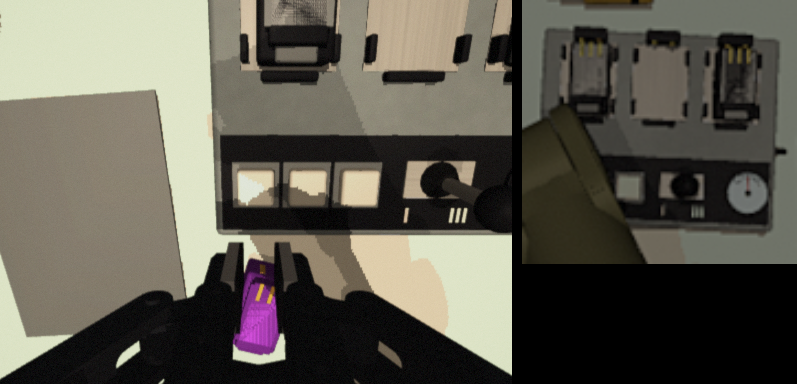

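```bash
python3 - <<'E'
from h import *
z=np.load("w.npz");c=dict(camera_matrix=z["K"],world_from_camera=z["T"]);P=cloud("wrist",z["d"],c)-get_state()["position"]
P=P[z["d"]>0]
for h in np.arange(-.03,.12,.01):
    m=(P[:,2]>h)&(P[:,2]<h+.01)&(P[:,0]<.04)&(abs(P[:,1])<.15)
    if m.sum()>20: print(round(h,3),m.sum(),np.percentile(P[m],[1,99],axis=0)[:,:2].round(3).tolist())
print(get_state()["grip_width"],get_state()["position"])
E
```

```text
-0.02 337 [[-0.009, -0.02], [0.012, 0.018]]
-0.01 772 [[-0.009, -0.022], [0.012, 0.019]]
0.0 951 [[-0.008, -0.022], [0.012, 0.019]]
0.01 1250 [[-0.01, -0.02], [0.013, 0.017]]
0.02 2367 [[-0.007, -0.039], [0.015, 0.035]]
0.03 8165 [[-0.01, -0.044], [0.015, 0.042]]
0.04 5487 [[-0.01, -0.05], [0.018, 0.047]]
0.05 9921 [[0.001, -0.056], [0.019, 0.053]]
0.06 5407 [[0.009, -0.058], [0.019, 0.055]]
0.006845860899953654 [0.51202821 0.12076943 0.23192598]
```

send_rows --rows '[{"ax": 0,"ay": 0,"az": 0,"tx": 0,"ty": 0.001,"tz": -0.045,"gripper": 0.0},{"ax": 0,"ay": 0,"az": 0,"tx": 0,"ty": 0,"tz": -0.045,"gripper": 0.0},{"ax": 0,"ay": 0,"az": 0,"tx": 0,"ty": 0,"tz": -0.035,"gripper": 0.0},{"ax": 0,"ay": 0,"az": 0,"tx": 0,"ty": 0,"tz": 0,"gripper": 0.0},{"ax": 0,"ay": 0,"az": 0,"tx": 0,"ty": 0,"tz": 0,"gripper": 0.0}]'

```text
time_s: 14.45
position: [0.5116, 0.1222, 0.107]
eef_rot: [0.017, -0.016, -0.707, 0.707]
wrist_force: [0.4, 0.2, 0.8]
grip_width: -0.0001
```

send_rows --rows '[{"ax": 0,"ay": 0,"az": 0,"tx": 0,"ty": 0,"tz": -0.008,"gripper": 0.0},{"ax": 0,"ay": 0,"az": 0,"tx": 0,"ty": 0,"tz": -0.008,"gripper": 0.0},{"ax": 0,"ay": 0,"az": 0,"tx": 0,"ty": 0,"tz": 0,"gripper": 0.0},{"ax": 0,"ay": 0,"az": 0,"tx": 0,"ty": 0,"tz": 0,"gripper": 0.0}]'

```text
time_s: 14.85
position: [0.5124, 0.1226, 0.0921]
eef_rot: [-0.015, 0.018, 0.707, -0.707]
wrist_force: [3.0, -0.3, 2.9]
grip_width: 0.0002
```

send_rows --rows '[{"ax": 0,"ay": 0,"az": 0,"tx": 0,"ty": 0,"tz": -0.003,"gripper": 0.0},{"ax": 0,"ay": 0,"az": 0,"tx": 0,"ty": 0,"tz": -0.001,"gripper": 0.0},{"ax": 0,"ay": 0,"az": 0,"tx": 0,"ty": 0,"tz": 0,"gripper": 0.0}]'

```text
time_s: 15.15
position: [0.5125, 0.1227, 0.0898]
eef_rot: [-0.015, 0.018, 0.707, -0.707]
wrist_force: [-1.4, -0.9, 25.4]
grip_width: 0.0
```

send_rows --rows '[{"ax": 0,"ay": 0,"az": 0,"tx": 0,"ty": 0,"tz": 0.022,"gripper": 0.0},{"ax": 0,"ay": 0,"az": 0,"tx": 0,"ty": 0,"tz": 0.008,"gripper": 0.0},{"ax": 0,"ay": 0,"az": 0,"tx": -0.004,"ty": -0.0445,"tz": 0,"gripper": 0.0},{"ax": 0,"ay": 0,"az": 0,"tx": 0,"ty": 0,"tz": 0,"gripper": 0.0},{"ax": 0,"ay": 0,"az": 0,"tx": 0,"ty": 0,"tz": -0.015,"gripper": 0.0},{"ax": 0,"ay": 0,"az": 0,"tx": 0,"ty": 0,"tz": -0.01,"gripper": 0.0},{"ax": 0,"ay": 0,"az": 0,"tx": 0,"ty": 0,"tz": -0.004,"gripper": 0.0},{"ax": 0,"ay": 0,"az": 0,"tx": 0,"ty": 0,"tz": 0,"gripper": 0.0}]'

```text
time_s: 15.95
position: [0.5064, 0.077, 0.0897]
eef_rot: [0.017, -0.016, -0.706, 0.708]
wrist_force: [-6.4, -3.9, 26.9]
grip_width: -0.0
```

send_rows --rows '[{"ax": 0,"ay": 0,"az": 0,"tx": 0,"ty": 0,"tz": 0.022,"gripper": 0.0},{"ax": 0,"ay": 0,"az": 0,"tx": 0,"ty": 0,"tz": 0.008,"gripper": 0.0},{"ax": 0,"ay": 0,"az": 0,"tx": 0,"ty": -0.039,"tz": 0,"gripper": 0.0},{"ax": 0,"ay": 0,"az": 0,"tx": 0,"ty": 0,"tz": 0,"gripper": 0.0},{"ax": 0,"ay": 0,"az": 0,"tx": 0,"ty": 0,"tz": -0.015,"gripper": 0.0},{"ax": 0,"ay": 0,"az": 0,"tx": 0,"ty": 0,"tz": -0.011,"gripper": 0.0},{"ax": 0,"ay": 0,"az": 0,"tx": 0,"ty": 0,"tz": -0.004,"gripper": 0.0},{"ax": 0,"ay": 0,"az": 0,"tx": 0,"ty": 0,"tz": 0,"gripper": 0.0}]'

```text
time_s: 16.75
position: [0.5068, 0.0385, 0.0897]
eef_rot: [0.016, -0.017, -0.706, 0.708]
wrist_force: [-7.8, -3.7, 27.7]
grip_width: -0.0
```

send_rows --rows '[{"ax": 0,"ay": 0,"az": 0,"tx": 0,"ty": 0,"tz": 0.045,"gripper": 0.0},{"ax": 0,"ay": 0,"az": 0,"tx": 0,"ty": 0,"tz": 0.045,"gripper": 0.0},{"ax": 0,"ay": 0,"az": 0,"tx": 0,"ty": 0,"tz": 0.044,"gripper": 0.0},{"ax": 0,"ay": 0,"az": 0,"tx": -0.001,"ty": -0.049,"tz": 0,"gripper": 0.0},{"ax": 0,"ay": 0,"az": 0,"tx": -0.001,"ty": -0.049,"tz": 0,"gripper": 0.0},{"ax": 0,"ay": 0,"az": 0,"tx": 0,"ty": -0.048,"tz": 0,"gripper": 0.0},{"ax": 0,"ay": 0,"az": 0,"tx": 0,"ty": 0,"tz": 0,"gripper": 0.0},{"ax": 0,"ay": 0,"az": 0,"tx": 0,"ty": 0,"tz": 0,"gripper": 0.0}]'

```text
time_s: 17.55
position: [0.5045, -0.1081, 0.2211]
eef_rot: [-0.018, 0.017, 0.707, -0.707]
wrist_force: [0.1, -0.2, -0.5]
grip_width: -0.0002
```

```bash
cat > knob.py <<'E'
from h import *
s=get_state();print(s["position"].round(4),s["wrist_force"].round(1))
c=camera_params("side");p,d=capture("side")
P=cloud("side",d,c);m=(P[...,2]>.118)&(P[...,2]<.165)&(abs(P[...,0]-.505)<.05)&(abs(P[...,1]+.04)<.08)&(p.max(2)<70)
Q=P[m];print(m.sum(),"knob surf median",np.median(Q,0).round(3),np.percentile(Q,[5,95],0).round(3).tolist())
u,v=proj("side",[.505,-.04,.145]).astype(int);import sys
cv2.imwrite(f"pics/{sys.argv[1]}.png",cv2.resize(p[v-50:v+50,u-70:u+70,::-1],None,fx=4,fy=4,interpolation=cv2.INTER_CUBIC))
E
python3 knob.py k0; python3 seat.py s2
```

```text
[ 0.5045 -0.1081  0.2211] [ 0.1 -0.2 -0.5]
72 knob surf median [ 0.5   -0.031  0.152] [[0.492, -0.041, 0.136], [0.515, -0.022, 0.16]]
[ 0.5047 -0.1065  0.2213]
0.112 [ 644.8 -108.9] [47. 92.] 89.5
0.112 [653.7  89.3] [45.4 92.4] 86.7
0.098 [42.   6.8] [ 57.8 132.2] 9.0
0.098 [ 654.8 -110.3] [ 56.4 116.7] 86.1
0.098 [664.4  88.6] [ 55.8 116.9] 87.3
0.098 [683.8 401.4] [68.3 90. ] 59.5
```

send_rows --rows '[{"ax": 0,"ay": 0,"az": 0,"tx": 0,"ty": 0,"tz": -0.045,"gripper": 0.0},{"ax": 0,"ay": 0,"az": 0,"tx": 0,"ty": 0,"tz": -0.031,"gripper": 0.0},{"ax": 0,"ay": 0,"az": 0,"tx": 0,"ty": 0.02,"tz": 0,"gripper": 0.0},{"ax": 0,"ay": 0,"az": 0,"tx": 0,"ty": 0.015,"tz": 0,"gripper": 0.0},{"ax": 0,"ay": 0,"az": 0,"tx": 0,"ty": 0.015,"tz": -0.003,"gripper": 0.0},{"ax": 0,"ay": 0,"az": 0,"tx": 0,"ty": 0.015,"tz": -0.004,"gripper": 0.0},{"ax": 0,"ay": 0,"az": 0,"tx": 0,"ty": 0,"tz": 0,"gripper": 0.0},{"ax": 0,"ay": 0,"az": 0,"tx": 0,"ty": 0,"tz": 0,"gripper": 0.0}]'

```text
time_s: 18.5
position: [0.5057, -0.0422, 0.14]
eef_rot: [0.015, -0.017, -0.707, 0.707]
wrist_force: [1.0, -5.1, 3.9]
grip_width: -0.0003
```

send_rows --rows '[{"ax": 0,"ay": 0,"az": 0,"tx": 0,"ty": 0.005,"tz": 0,"gripper": 0.0},{"ax": 0,"ay": 0,"az": 0,"tx": 0,"ty": 0.004,"tz": 0,"gripper": 0.0},{"ax": 0,"ay": 0,"az": 0,"tx": 0,"ty": 0,"tz": 0,"gripper": 0.0}]'

```text
time_s: 18.8
position: [0.5053, -0.0348, 0.1393]
eef_rot: [0.017, -0.017, -0.706, 0.707]
wrist_force: [1.6, -5.6, -2.1]
grip_width: -0.0001
```

send_rows --rows '[{"ax": 0,"ay": 0,"az": 0,"tx": 0,"ty": 0.004,"tz": 0,"gripper": 0.0},{"ax": 0,"ay": 0,"az": 0,"tx": 0,"ty": 0.003,"tz": 0,"gripper": 0.0},{"ax": 0,"ay": 0,"az": 0,"tx": 0,"ty": 0,"tz": 0,"gripper": 0.0}]'

```text
time_s: 19.1
position: [0.5046, -0.0288, 0.1388]
eef_rot: [0.018, -0.017, -0.706, 0.708]
wrist_force: [0.5, -9.3, -3.9]
grip_width: 0.0
```

```bash
python3 knob.py k1
```

```text
[ 0.5046 -0.0288  0.1388] [ 0.5 -9.3 -3.9]
129 knob surf median [0.499 0.    0.144] [[0.492, -0.03, 0.127], [0.513, 0.017, 0.159]]
```

View pics/k1.png

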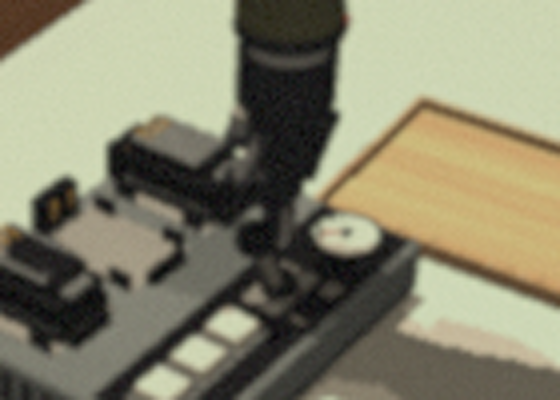

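send_rows --rows '[{"ax": 0,"ay": 0,"az": 0,"tx": 0,"ty": 0.001,"tz": 0,"gripper": 0.0},{"ax": 0,"ay": 0,"az": 0,"tx": 0,"ty": 0,"tz": 0,"gripper": 0.0},{"ax": 0,"ay": 0,"az": 0,"tx": 0,"ty": 0,"tz": 0,"gripper": 0.0},{"ax": 0,"ay": 0,"az": 0,"tx": 0,"ty": 0,"tz": 0,"gripper": 0.0},{"ax": 0,"ay": 0,"az": 0,"tx": 0,"ty": 0,"tz": 0,"gripper": 0.0},{"ax": 0,"ay": 0,"az": 0,"tx": 0,"ty": 0,"tz": 0,"gripper": 0.0},{"ax": 0,"ay": 0,"az": 0,"tx": 0,"ty": 0,"tz": 0,"gripper": 0.0},{"ax": 0,"ay": 0,"az": 0,"tx": 0,"ty": 0,"tz": 0,"gripper": 0.0}]'

```text
time_s: 19.95
position: [0.5046, -0.0284, 0.1387]
eef_rot: [0.018, -0.017, -0.706, 0.708]
wrist_force: [1.5, -9.3, -4.8]
grip_width: 0.0
```

send_rows --rows '[{"ax": 0,"ay": 0,"az": 0,"tx": 0,"ty": 0,"tz": 0,"gripper": 0.0},{"ax": 0,"ay": 0,"az": 0,"tx": 0,"ty": 0,"tz": 0,"gripper": 0.0},{"ax": 0,"ay": 0,"az": 0,"tx": 0,"ty": 0,"tz": 0,"gripper": 0.0},{"ax": 0,"ay": 0,"az": 0,"tx": 0,"ty": 0,"tz": 0,"gripper": 0.0}]'

```text
time_s: 20.35
position: [0.5046, -0.0284, 0.1388]
eef_rot: [0.018, -0.017, -0.706, 0.708]
wrist_force: [1.6, -9.0, -5.7]
grip_width: 0.0001
```

send_rows --rows '[{"ax": 0,"ay": 0,"az": 0,"tx": 0,"ty": -0.03,"tz": 0,"gripper": 0.0},{"ax": 0,"ay": 0,"az": 0,"tx": 0,"ty": -0.045,"tz": 0,"gripper": 0.0},{"ax": 0,"ay": 0,"az": 0,"tx": 0,"ty": -0.01,"tz": 0,"gripper": 0.0},{"ax": 0,"ay": 0,"az": 0,"tx": 0,"ty": 0,"tz": 0.045,"gripper": 0.0},{"ax": 0,"ay": 0,"az": 0,"tx": 0,"ty": 0,"tz": 0.04,"gripper": 0.0},{"ax": 0,"ay": 0,"az": 0,"tx": 0,"ty": 0,"tz": 0,"gripper": 0.0},{"ax": 0,"ay": 0,"az": 0,"tx": 0,"ty": 0,"tz": 0,"gripper": 0.0}]'

```text
time_s: 21.05
position: [0.5052, -0.11, 0.2251]
eef_rot: [0.016, -0.017, -0.707, 0.707]
wrist_force: [-0.5, 1.3, -1.4]
grip_width: -0.0003
```

```bash
python3 knob.py k2; python3 seat.py s3
```

```text
[ 0.5052 -0.11    0.2251] [-0.5  1.3 -1.4]
74 knob surf median [ 0.5   -0.03   0.151] [[0.491, -0.042, 0.138], [0.512, -0.022, 0.16]]
[ 0.5046 -0.11    0.224 ]
0.112 [ 643.5 -110.3] [44.2 94.7] 89.5
0.112 [653.5  89.3] [45.4 92.9] 86.7
0.098 [41.7  6.7] [ 57.2 132.2] 9.0
0.098 [ 645.1 -109.4] [56.5 95.9] 89.5
0.098 [664.2  88.6] [ 55.8 117.2] 87.3
0.098 [684.1 401.3] [66.5 90. ] 60.5
```

send_rows --rows '[{"ax": 0,"ay": 0,"az": 0,"tx": 0,"ty": 0.048,"tz": 0,"gripper": 0.0},{"ax": 0,"ay": 0,"az": 0,"tx": 0,"ty": 0.048,"tz": 0,"gripper": 0.0},{"ax": 0,"ay": 0,"az": 0,"tx": 0,"ty": 0.048,"tz": 0,"gripper": 0.0},{"ax": 0,"ay": 0,"az": 0,"tx": 0,"ty": 0,"tz": -0.045,"gripper": 0.0},{"ax": 0,"ay": 0,"az": 0,"tx": 0,"ty": 0,"tz": -0.037,"gripper": 0.0},{"ax": 0,"ay": 0,"az": 0,"tx": 0,"ty": -0.02,"tz": 0,"gripper": 0.0},{"ax": 0,"ay": 0,"az": 0,"tx": 0,"ty": -0.015,"tz": 0,"gripper": 0.0},{"ax": 0,"ay": 0,"az": 0,"tx": 0,"ty": -0.015,"tz": 0,"gripper": 0.0}]'

```text
time_s: 22.0
position: [0.5048, -0.0169, 0.1417]
eef_rot: [-0.017, 0.016, 0.707, -0.707]
wrist_force: [-0.4, 2.1, 2.0]
grip_width: -0.0004
```

send_rows --rows '[{"ax": 0,"ay": 0,"az": 0,"tx": 0,"ty": -0.015,"tz": -0.002,"gripper": 0.0},{"ax": 0,"ay": 0,"az": 0,"tx": 0,"ty": -0.012,"tz": -0.002,"gripper": 0.0},{"ax": 0,"ay": 0,"az": 0,"tx": 0,"ty": -0.005,"tz": 0,"gripper": 0.0},{"ax": 0,"ay": 0,"az": 0,"tx": 0,"ty": 0,"tz": 0,"gripper": 0.0},{"ax": 0,"ay": 0,"az": 0,"tx": 0,"ty": 0,"tz": 0,"gripper": 0.0}]'

```text
time_s: 22.5
position: [0.5049, -0.0471, 0.1381]
eef_rot: [-0.016, 0.016, 0.708, -0.706]
wrist_force: [-0.9, 7.1, -0.1]
grip_width: 0.0002
```

send_rows --rows '[{"ax": 0,"ay": 0,"az": 0,"tx": 0,"ty": -0.004,"tz": 0,"gripper": 0.0},{"ax": 0,"ay": 0,"az": 0,"tx": 0,"ty": -0.002,"tz": 0,"gripper": 0.0},{"ax": 0,"ay": 0,"az": 0,"tx": 0,"ty": 0,"tz": 0,"gripper": 0.0},{"ax": 0,"ay": 0,"az": 0,"tx": 0,"ty": 0,"tz": 0,"gripper": 0.0},{"ax": 0,"ay": 0,"az": 0,"tx": 0,"ty": 0,"tz": 0,"gripper": 0.0},{"ax": 0,"ay": 0,"az": 0,"tx": 0,"ty": 0,"tz": 0,"gripper": 0.0},{"ax": 0,"ay": 0,"az": 0,"tx": 0,"ty": 0,"tz": 0,"gripper": 0.0},{"ax": 0,"ay": 0,"az": 0,"tx": 0,"ty": 0,"tz": 0,"gripper": 0.0}]'

```text
time_s: 23.3
position: [0.5047, -0.0508, 0.1378]
eef_rot: [-0.016, 0.015, 0.709, -0.705]
wrist_force: [-0.1, 12.6, -5.8]
grip_width: 0.0001
```

send_rows --rows '[{"ax": 0,"ay": 0,"az": 0,"tx": 0,"ty": 0,"tz": 0,"gripper": 0.0},{"ax": 0,"ay": 0,"az": 0,"tx": 0,"ty": 0,"tz": 0,"gripper": 0.0},{"ax": 0,"ay": 0,"az": 0,"tx": 0,"ty": 0,"tz": 0,"gripper": 0.0},{"ax": 0,"ay": 0,"az": 0,"tx": 0,"ty": 0,"tz": 0,"gripper": 0.0},{"ax": 0,"ay": 0,"az": 0,"tx": 0,"ty": 0,"tz": 0,"gripper": 0.0},{"ax": 0,"ay": 0,"az": 0,"tx": 0,"ty": 0,"tz": 0,"gripper": 0.0}]'

```text
time_s: 23.9
position: [0.5047, -0.0508, 0.1378]
eef_rot: [-0.016, 0.015, 0.709, -0.705]
wrist_force: [-0.8, 12.4, -5.6]
grip_width: -0.0002
```

```bash
python3 knob.py k3; python3 seat.py s4; python3 - <<'E'
import cv2,numpy as np
a=cv2.imread("pics/k3.png");b=cv2.imread("pics/s4.png")[:264,522:];o=np.zeros((400,800,3),np.uint8);o[:,:525]=a[:,:525];o[:264,525:]=b[:,:275];cv2.imwrite("pics/ks.png",o)
E
```

```text
[ 0.5047 -0.0508  0.1378] [-0.8 12.4 -5.6]
101 knob surf median [ 0.495 -0.05   0.14 ] [[0.49, -0.082, 0.126], [0.506, -0.036, 0.161]]
[ 0.5047 -0.0508  0.1378]
0.112 [ 643.4 -108.8] [47.1 94.8] 89.5
0.112 [659.5  92.9] [45.7 92.9] 86.0
0.098 [44.3  9.2] [ 57.2 131. ] 11.6
0.098 [ 655.5 -109.5] [ 56.5 116.9] 89.5
0.098 [667.2  92.3] [ 55.7 111.4] 86.0
0.098 [683.7 404.6] [71.3 90.4] 53.4
```

View pics/ks.png

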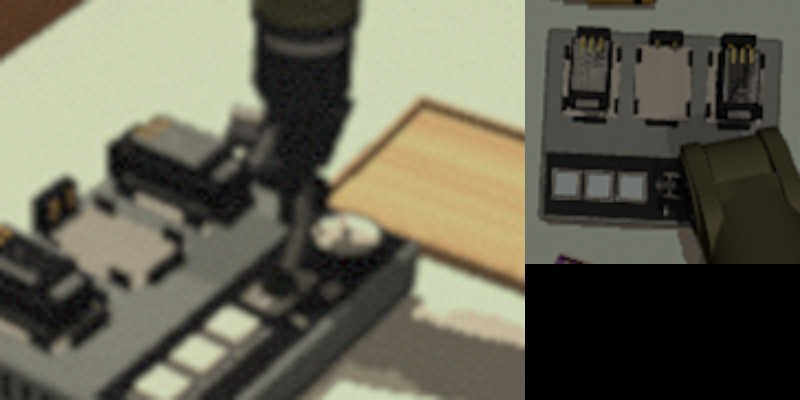

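send_rows --rows '[{"ax": 0,"ay": 0,"az": 0,"tx": 0,"ty": 0,"tz": 0,"gripper": 0.0},{"ax": 0,"ay": 0,"az": 0,"tx": 0,"ty": 0,"tz": 0,"gripper": 0.0},{"ax": 0,"ay": 0,"az": 0,"tx": 0,"ty": 0,"tz": 0,"gripper": 0.0},{"ax": 0,"ay": 0,"az": 0,"tx": 0,"ty": 0,"tz": 0,"gripper": 0.0},{"ax": 0,"ay": 0,"az": 0,"tx": 0,"ty": 0,"tz": 0,"gripper": 0.0},{"ax": 0,"ay": 0,"az": 0,"tx": 0,"ty": 0,"tz": 0,"gripper": 0.0},{"ax": 0,"ay": 0,"az": 0,"tx": 0,"ty": 0,"tz": 0,"gripper": 0.0},{"ax": 0,"ay": 0,"az": 0,"tx": 0,"ty": 0,"tz": 0,"gripper": 0.0}]'

```text
time_s: 24.85
position: [0.5048, -0.0508, 0.1378]
eef_rot: [-0.016, 0.015, 0.709, -0.705]
wrist_force: [-0.2, 13.1, -5.4]
grip_width: 0.0001
```

send_rows --rows '[{"ax": 0,"ay": 0,"az": 0,"tx": 0,"ty": 0.03,"tz": 0,"gripper": 0.0},{"ax": 0,"ay": 0,"az": 0,"tx": 0,"ty": 0.045,"tz": 0,"gripper": 0.0},{"ax": 0,"ay": 0,"az": 0,"tx": 0,"ty": 0.02,"tz": 0.02,"gripper": 0.0},{"ax": 0,"ay": 0,"az": 0,"tx": 0.002,"ty": 0.04,"tz": 0,"gripper": 0.0},{"ax": 0,"ay": 0,"az": 0,"tx": 0.004,"ty": 0.038,"tz": -0.02,"gripper": 0.0},{"ax": 0,"ay": 0,"az": 0,"tx": 0,"ty": 0,"tz": -0.025,"gripper": 0.0},{"ax": 0,"ay": 0,"az": 0,"tx": 0,"ty": 0,"tz": 0,"gripper": 0.0},{"ax": 0,"ay": 0,"az": 0,"tx": 0,"ty": 0,"tz": 0,"gripper": 0.0}]'

```text
time_s: 25.65
position: [0.5111, 0.1175, 0.1133]
eef_rot: [0.017, -0.017, -0.707, 0.707]
wrist_force: [-1.1, -0.5, -0.5]
grip_width: -0.0005
```

```bash
python3 knob.py k4; python3 seat.py s5
```

```text
[0.5111 0.1175 0.1133] [-1.1 -0.5 -0.5]
63 knob surf median [ 0.499 -0.031  0.151] [[0.493, -0.041, 0.141], [0.51, -0.023, 0.161]]
[0.5116 0.1174 0.1138]
0.112 [ 643.5 -110.3] [44.2 94.7] 89.5
0.112 [658.8  93.5] [47.6 94.4] 83.5
0.098 [ 654.8 -110.3] [ 56.4 116.7] 86.1
0.098 [667.4  92.3] [ 55.7 110.9] 86.0
0.098 [683.9 404.8] [70.7 90.4] 53.4
```

send_rows --rows '[{"ax": 0,"ay": 0,"az": 0,"tx": -0.001,"ty": 0.004,"tz": -0.008,"gripper": 0.0},{"ax": 0,"ay": 0,"az": 0,"tx": 0,"ty": 0,"tz": -0.012,"gripper": 0.0},{"ax": 0,"ay": 0,"az": 0,"tx": 0,"ty": 0,"tz": -0.006,"gripper": 0.0},{"ax": 0,"ay": 0,"az": 0,"tx": 0,"ty": 0,"tz": 0,"gripper": 0.0},{"ax": 0,"ay": 0,"az": 0,"tx": 0,"ty": 0,"tz": 0,"gripper": 0.0}]'

```text
time_s: 26.3
position: [0.5107, 0.1232, 0.0896]
eef_rot: [0.015, -0.018, -0.707, 0.707]
wrist_force: [-7.1, -2.3, 33.6]
grip_width: 0.0002
```

send_rows --rows '[{"ax": 0,"ay": 0,"az": 0,"tx": 0,"ty": 0,"tz": 0.045,"gripper": 0.0},{"ax": 0,"ay": 0,"az": 0,"tx": 0,"ty": 0,"tz": 0.048,"gripper": 0.0},{"ax": 0,"ay": 0,"az": 0,"tx": 0,"ty": 0,"tz": 0.048,"gripper": 0.08},{"ax": 0,"ay": 0,"az": 0,"tx": 0,"ty": 0,"tz": 0.048,"gripper": 0.08},{"ax": 0,"ay": 0,"az": 0,"tx": 0.03,"ty": -0.01,"tz": 0.02,"gripper": 0.08},{"ax": 0,"ay": 0,"az": 0,"tx": 0.04,"ty": -0.01,"tz": 0,"gripper": 0.08},{"ax": 0,"ay": 0,"az": 0,"tx": 0.04,"ty": -0.01,"tz": 0,"gripper": 0.08},{"ax": 0,"ay": 0,"az": 0,"tx": 0,"ty": 0,"tz": 0,"gripper": 0.08}]'

```text
time_s: 27.1
position: [0.6239, 0.0895, 0.2934]
eef_rot: [0.018, -0.018, -0.706, 0.707]
wrist_force: [-0.6, 0.8, -1.3]
grip_width: 0.0798
```

```bash
cat > wr.py <<'E'
from h import *
print(get_state()["position"].round(4))
for n in("wrist","top"):
  c=camera_params(n);p,d=capture(n);Z=cloud(n,d,c)[...,2]
  for z,lo,hi in ((.112,.106,.122),(.105,.097,.122)):
    m=((Z>lo)&(Z<hi)).astype(np.uint8)
    for k in cv2.findContours(m,cv2.RETR_EXTERNAL,cv2.CHAIN_APPROX_NONE)[0]:
      w=np.array([ray(n,*q[0],z,c)[:2] for q in k]).astype(np.float32)*1000;r=cv2.minAreaRect(w)
      if min(r[1])>35 and max(r[1])<125: print(n,z,np.round(r[0],1),np.round(r[1],1),round(r[2],1))
E
python3 wr.py
```

```text
[0.6239 0.0895 0.2934]
wrist 0.112 [ 651.1 -111.2] [47.2 81.8] 87.3
wrist 0.112 [666.1  90.2] [45.7 82.6] 85.6
wrist 0.105 [ 646.3 -110.4] [58.4 93.3] 87.2
wrist 0.105 [661.2  90.6] [52.  92.6] 86.3
top 0.112 [ 646.3 -110.3] [44.2 89. ] 89.5
top 0.105 [ 644.2 -109.1] [54.6 95.6] 87.5
top 0.105 [682.4 388.9] [41.3 88.8] 70.5
```

```bash
python3 - <<'E'
from h import *
im=cv2.imread("pics/top0.png").astype(int);c=camera_params("top")
b,g,r=[im[...,i] for i in range(3)];m=((r-b>20)).astype(np.uint8);m[:175]=0;m[285:]=0;m[:,:345]=0;m[:,430:]=0
for k in cv2.findContours(m,cv2.RETR_EXTERNAL,cv2.CHAIN_APPROX_NONE)[0]:
    if cv2.contourArea(k)>500:
        for z in (.018,.006):
            w=np.array([ray("top",*q[0],z,c)[:2] for q in k]).astype(np.float32)*1000;print(cv2.boundingRect(k),z,cv2.minAreaRect(w))
E
```

```text
(352, 186, 70, 87) 0.018 ((447.1219787597656, -322.5928955078125), (269.1072692871094, 213.83837890625), 0.17083287239074707)
(352, 186, 70, 87) 0.006 ((446.67822265625, -326.1711120605469), (271.5272216796875, 215.76136779785156), 0.1708371639251709)
```

send_rows --rows '[{"ax": 0,"ay": 0,"az": -1.2,"tx": 0.018,"ty": 0.001,"tz": -0.03,"gripper": 0.08},{"ax": 0,"ay": 0,"az": 0,"tx": 0.018,"ty": 0.001,"tz": -0.045,"gripper": 0.08},{"ax": 0,"ay": 0,"az": 0,"tx": 0,"ty": 0,"tz": -0.045,"gripper": 0.08},{"ax": 0,"ay": 0,"az": 0,"tx": 0,"ty": 0,"tz": -0.03,"gripper": 0.08},{"ax": 0,"ay": 0,"az": 0,"tx": 0,"ty": 0,"tz": 0,"gripper": 0.08},{"ax": 0,"ay": 0,"az": 0,"tx": 0,"ty": 0,"tz": 0,"gripper": 0.08}]'

```text
time_s: 27.8
position: [0.6555, 0.0955, 0.1468]
eef_rot: [-0.024, 0.023, 0.707, -0.707]
wrist_force: [0.1, 0.3, 0.5]
grip_width: 0.0798
```

send_rows --rows '[{"ax": 0,"ay": 0,"az": 0,"tx": 0.003,"ty": -0.003,"tz": -0.025,"gripper": 0.08},{"ax": 0,"ay": 0,"az": 0,"tx": 0,"ty": 0,"tz": -0.025,"gripper": 0.08},{"ax": 0,"ay": 0,"az": 0,"tx": 0,"ty": 0,"tz": 0,"gripper": 0.08},{"ax": 0,"ay": 0,"az": 0,"tx": 0,"ty": 0,"tz": 0,"gripper": 0.045},{"ax": 0,"ay": 0,"az": 0,"tx": 0,"ty": 0,"tz": 0,"gripper": 0.045},{"ax": 0,"ay": 0,"az": 0,"tx": 0,"ty": 0,"tz": 0,"gripper": 0.045},{"ax": 0,"ay": 0,"az": 0,"tx": 0,"ty": 0,"tz": 0,"gripper": 0.045}]'

```text
time_s: 28.5
position: [0.6603, 0.0923, 0.0993]
eef_rot: [-0.022, 0.025, 0.707, -0.706]
wrist_force: [-1.7, 0.7, 6.8]
grip_width: 0.0542
```

send_rows --rows '[{"ax": 0,"ay": 0,"az": 0,"tx": 0,"ty": 0,"tz": 0.025,"gripper": 0.045},{"ax": 0,"ay": 0,"az": 0,"tx": 0,"ty": 0,"tz": 0.04,"gripper": 0.045},{"ax": 0,"ay": 0,"az": 0,"tx": 0,"ty": 0,"tz": 0.045,"gripper": 0.045},{"ax": 0,"ay": 0,"az": 0,"tx": 0,"ty": 0,"tz": 0.045,"gripper": 0.045},{"ax": 0,"ay": 0,"az": 1,"tx": -0.023,"ty": -0.039,"tz": 0.015,"gripper": 0.045},{"ax": 0,"ay": 0,"az": 1,"tx": -0.0237,"ty": -0.0406,"tz": 0,"gripper": 0.045},{"ax": 0,"ay": 0,"az": 1,"tx": -0.0237,"ty": -0.0406,"tz": 0,"gripper": 0.045},{"ax": 0,"ay": 0,"az": 1,"tx": -0.0237,"ty": -0.0406,"tz": 0,"gripper": 0.045}]'

```text
time_s: 29.3
position: [0.5637, -0.0701, 0.2675]
eef_rot: [-0.002, 0.001, -0.707, 0.707]
wrist_force: [0.9, -1.0, -4.4]
grip_width: 0.0545
```

send_rows --rows '[{"ax": 0,"ay": 0,"az": 0,"tx": -0.0237,"ty": -0.0406,"tz": 0,"gripper": 0.045},{"ax": 0,"ay": 0,"az": 0,"tx": -0.0237,"ty": -0.0406,"tz": 0,"gripper": 0.045},{"ax": 0,"ay": 0,"az": 0,"tx": -0.0237,"ty": -0.0406,"tz": 0,"gripper": 0.045},{"ax": 0,"ay": 0,"az": 0,"tx": -0.0237,"ty": -0.0406,"tz": 0,"gripper": 0.045},{"ax": 0,"ay": 0,"az": 0,"tx": -0.0237,"ty": -0.0406,"tz": 0,"gripper": 0.045},{"ax": 0,"ay": 0,"az": 0,"tx": 0,"ty": 0,"tz": -0.04,"gripper": 0.045},{"ax": 0,"ay": 0,"az": 0,"tx": 0,"ty": 0,"tz": -0.045,"gripper": 0.045},{"ax": 0,"ay": 0,"az": 0,"tx": 0,"ty": 0,"tz": -0.045,"gripper": 0.045}]'

```text
time_s: 30.1
position: [0.4467, -0.2727, 0.1365]
eef_rot: [-0.002, -0.001, -0.706, 0.708]
wrist_force: [0.4, 0.4, -4.3]
grip_width: 0.0545
```

send_rows --rows '[{"ax": 0,"ay": 0,"az": 0,"tx": 0,"ty": 0,"tz": -0.03,"gripper": 0.045},{"ax": 0,"ay": 0,"az": 0,"tx": 0,"ty": 0,"tz": 0,"gripper": 0.045},{"ax": 0,"ay": 0,"az": 0,"tx": 0,"ty": 0,"tz": 0,"gripper": 0.045}]'

```text
time_s: 30.4
position: [0.447, -0.272, 0.1073]
eef_rot: [-0.001, 0.001, -0.707, 0.707]
wrist_force: [0.1, -0.9, -2.6]
grip_width: 0.0545
```

Held (weight shows). Target z ≈ 0.006+0.039 = 0.045.

send_rows --rows '[{"ax": 0,"ay": 0,"az": 0,"tx": 0,"ty": 0,"tz": -0.03,"gripper": 0.045},{"ax": 0,"ay": 0,"az": 0,"tx": 0,"ty": 0,"tz": -0.02,"gripper": 0.045},{"ax": 0,"ay": 0,"az": 0,"tx": 0,"ty": 0,"tz": -0.01,"gripper": 0.045},{"ax": 0,"ay": 0,"az": 0,"tx": 0,"ty": 0,"tz": -0.002,"gripper": 0.045},{"ax": 0,"ay": 0,"az": 0,"tx": 0,"ty": 0,"tz": 0,"gripper": 0.045}]'

```text
time_s: 30.9
position: [0.4474, -0.2724, 0.0456]
eef_rot: [-0.002, 0.0, -0.707, 0.708]
wrist_force: [0.9, 0.3, -4.1]
grip_width: 0.0544
```

send_rows --rows '[{"ax": 0,"ay": 0,"az": 0,"tx": 0,"ty": 0,"tz": -0.0015,"gripper": 0.045},{"ax": 0,"ay": 0,"az": 0,"tx": 0,"ty": 0,"tz": 0,"gripper": 0.045}]'

```text
time_s: 31.1
position: [0.4475, -0.2725, 0.0452]
eef_rot: [-0.002, -0.0, -0.706, 0.708]
wrist_force: [-3.5, 1.8, 12.8]
grip_width: 0.0543
```

send_rows --rows '[{"ax": 0,"ay": 0,"az": 0,"tx": 0,"ty": 0,"tz": 0.001,"gripper": 0.072},{"ax": 0,"ay": 0,"az": 0,"tx": 0,"ty": 0,"tz": 0,"gripper": 0.072},{"ax": 0,"ay": 0,"az": 0,"tx": 0,"ty": 0,"tz": 0,"gripper": 0.072},{"ax": 0,"ay": 0,"az": 0,"tx": 0,"ty": 0,"tz": 0.03,"gripper": 0.072},{"ax": 0,"ay": 0,"az": 0,"tx": 0,"ty": 0,"tz": 0.045,"gripper": 0.08},{"ax": 0,"ay": 0,"az": 0,"tx": 0,"ty": 0,"tz": 0.045,"gripper": 0.08},{"ax": 0,"ay": 0,"az": 0,"tx": 0,"ty": 0,"tz": 0.045,"gripper": 0.08},{"ax": 0,"ay": 0,"az": 0,"tx": 0,"ty": 0,"tz": 0.04,"gripper": 0.08}]'

```text
time_s: 31.9
position: [0.4464, -0.2719, 0.2511]
eef_rot: [-0.001, 0.0, -0.707, 0.707]
wrist_force: [1.1, -1.3, -0.4]
grip_width: 0.0803
```

send_rows --rows '[{"ax": 0,"ay": 0,"az": -1.4,"tx": 0.0331,"ty": 0.0271,"tz": 0,"gripper": 0.08},{"ax": 0,"ay": 0,"az": -1.4,"tx": 0.0331,"ty": 0.0271,"tz": 0,"gripper": 0.08},{"ax": 0,"ay": 0,"az": 0,"tx": 0.0331,"ty": 0.0271,"tz": 0,"gripper": 0.08},{"ax": 0,"ay": 0,"az": 0,"tx": 0.0331,"ty": 0.0271,"tz": 0,"gripper": 0.08},{"ax": 0,"ay": 0,"az": 0,"tx": 0.0331,"ty": 0.0271,"tz": 0,"gripper": 0.08},{"ax": 0,"ay": 0,"az": 0,"tx": 0.0331,"ty": 0.0271,"tz": 0,"gripper": 0.08},{"ax": 0,"ay": 0,"az": 0,"tx": 0,"ty": 0,"tz": 0,"gripper": 0.08}]'

```text
time_s: 32.6
position: [0.6483, -0.1025, 0.2478]
eef_rot: [-0.013, 0.014, 0.709, -0.705]
wrist_force: [0.2, 0.2, 0.5]
grip_width: 0.0802
```

```bash
python3 wr.py; python3 - <<'E'
from m import *
print(packs("top",z=.05)[3])
E
```

```text
[ 0.6483 -0.1025  0.2478]
wrist 0.112 [ 651.1 -112.8] [45.7 82.3] 87.3
wrist 0.105 [ 647.  -112.3] [52.  92.5] 87.7
top 0.112 [ 627.  -110.2] [44.1 56.3] 89.6
top 0.112 [678.4 397.9] [55.1 89.7] 51.1
top 0.105 [46.  16.3] [ 41.9 123.3] 19.2
top 0.105 [ 626.3 -106.8] [53.2 59.5] 89.5
top 0.105 [679.1 399.4] [56.2 90.2] 51.1
[(355.4, 126.1, 94.4, 55.2, -18.3), (429.1, 517.8, 92.9, 56.9, 18.7), (589.4, 549.5, 96.6, 56.3, 23.8)]
```

send_rows --rows '[{"ax": 0,"ay": 0,"az": 0,"tx": 0,"ty": 0,"tz": -0.045,"gripper": 0.08},{"ax": 0,"ay": 0,"az": 0,"tx": 0,"ty": 0,"tz": -0.045,"gripper": 0.08},{"ax": 0,"ay": 0,"az": 0,"tx": 0,"ty": 0,"tz": -0.012,"gripper": 0.08},{"ax": 0,"ay": 0,"az": 0,"tx": 0,"ty": 0,"tz": 0,"gripper": 0.08},{"ax": 0,"ay": 0,"az": 0,"tx": 0,"ty": 0,"tz": 0,"gripper": 0.08}]'

```text
time_s: 33.25
position: [0.6458, -0.1101, 0.1486]
eef_rot: [0.016, -0.018, -0.707, 0.707]
wrist_force: [0.2, 0.5, 1.0]
grip_width: 0.0797
```

send_rows --rows '[{"ax": 0,"ay": 0,"az": 0,"tx": 0,"ty": -0.001,"tz": -0.028,"gripper": 0.08},{"ax": 0,"ay": 0,"az": 0,"tx": 0,"ty": 0,"tz": -0.025,"gripper": 0.08},{"ax": 0,"ay": 0,"az": 0,"tx": 0,"ty": 0,"tz": 0,"gripper": 0.08},{"ax": 0,"ay": 0,"az": 0,"tx": 0,"ty": 0,"tz": 0,"gripper": 0.045},{"ax": 0,"ay": 0,"az": 0,"tx": 0,"ty": 0,"tz": 0,"gripper": 0.045},{"ax": 0,"ay": 0,"az": 0,"tx": 0,"ty": 0,"tz": 0,"gripper": 0.045},{"ax": 0,"ay": 0,"az": 0,"tx": 0,"ty": 0,"tz": 0,"gripper": 0.045}]'

```text
time_s: 33.95
position: [0.6466, -0.1105, 0.0966]
eef_rot: [0.015, -0.018, -0.707, 0.707]
wrist_force: [-0.6, -0.1, 7.4]
grip_width: 0.055
```

send_rows --rows '[{"ax": 0,"ay": 0,"az": 0,"tx": 0,"ty": 0,"tz": 0.025,"gripper": 0.045},{"ax": 0,"ay": 0,"az": 0,"tx": 0,"ty": 0,"tz": 0.04,"gripper": 0.045},{"ax": 0,"ay": 0,"az": 0,"tx": 0,"ty": 0,"tz": 0.045,"gripper": 0.045},{"ax": 0,"ay": 0,"az": 0,"tx": 0,"ty": 0,"tz": 0.045,"gripper": 0.045},{"ax": 0,"ay": 0,"az": 1.4,"tx": -0.0285,"ty": -0.0374,"tz": 0.01,"gripper": 0.045},{"ax": 0,"ay": 0,"az": 1.4,"tx": -0.0285,"ty": -0.0374,"tz": 0,"gripper": 0.045},{"ax": 0,"ay": 0,"az": 0,"tx": -0.0285,"ty": -0.0374,"tz": 0,"gripper": 0.045},{"ax": 0,"ay": 0,"az": 0,"tx": -0.0285,"ty": -0.0374,"tz": 0,"gripper": 0.045}]'

```text
time_s: 34.75
position: [0.5297, -0.2612, 0.2599]
eef_rot: [-0.001, 0.001, -0.707, 0.707]
wrist_force: [0.2, -1.1, -3.1]
grip_width: 0.0545
```

send_rows --rows '[{"ax": 0,"ay": 0,"az": 0,"tx": -0.0285,"ty": -0.0374,"tz": 0,"gripper": 0.045},{"ax": 0,"ay": 0,"az": 0,"tx": -0.0285,"ty": -0.0374,"tz": 0,"gripper": 0.045},{"ax": 0,"ay": 0,"az": 0,"tx": -0.0285,"ty": -0.0374,"tz": 0,"gripper": 0.045},{"ax": 0,"ay": 0,"az": 0,"tx": 0,"ty": 0,"tz": -0.04,"gripper": 0.045},{"ax": 0,"ay": 0,"az": 0,"tx": 0,"ty": 0,"tz": -0.045,"gripper": 0.045},{"ax": 0,"ay": 0,"az": 0,"tx": 0,"ty": 0,"tz": -0.035,"gripper": 0.045},{"ax": 0,"ay": 0,"az": 0,"tx": 0,"ty": 0,"tz": 0,"gripper": 0.045},{"ax": 0,"ay": 0,"az": 0,"tx": 0,"ty": 0,"tz": 0,"gripper": 0.045}]'

```text
time_s: 35.55
position: [0.446, -0.3723, 0.1398]
eef_rot: [-0.001, 0.001, -0.707, 0.707]
wrist_force: [0.3, -1.2, -2.1]
grip_width: 0.0549
```

```bash
python3 - <<'E'
from h import *
c=camera_params("wrist");p,d=capture("wrist");cv2.imwrite("pics/t1.png",p[:,:,::-1])
E
```

```text
(no output)
```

View pics/t1.png

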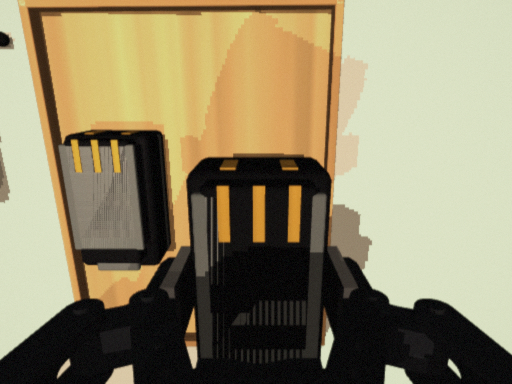

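send_rows --rows '[{"ax": 0,"ay": 0,"az": 0,"tx": 0,"ty": 0,"tz": -0.035,"gripper": 0.045},{"ax": 0,"ay": 0,"az": 0,"tx": 0,"ty": 0,"tz": -0.035,"gripper": 0.045},{"ax": 0,"ay": 0,"az": 0,"tx": 0,"ty": 0,"tz": -0.018,"gripper": 0.045},{"ax": 0,"ay": 0,"az": 0,"tx": 0,"ty": 0,"tz": -0.008,"gripper": 0.045},{"ax": 0,"ay": 0,"az": 0,"tx": 0,"ty": 0,"tz": -0.002,"gripper": 0.045},{"ax": 0,"ay": 0,"az": 0,"tx": 0,"ty": 0,"tz": 0,"gripper": 0.045}]'

```text
time_s: 36.2
position: [0.4469, -0.373, 0.0429]
eef_rot: [-0.002, -0.0, -0.706, 0.708]
wrist_force: [-0.1, -0.5, -2.8]
grip_width: 0.0543
```

send_rows --rows '[{"ax": 0,"ay": 0,"az": 0,"tx": 0,"ty": 0,"tz": -0.0015,"gripper": 0.045},{"ax": 0,"ay": 0,"az": 0,"tx": 0,"ty": 0,"tz": 0,"gripper": 0.045},{"ax": 0,"ay": 0,"az": 0,"tx": 0,"ty": 0,"tz": 0,"gripper": 0.072},{"ax": 0,"ay": 0,"az": 0,"tx": 0,"ty": 0,"tz": 0,"gripper": 0.072},{"ax": 0,"ay": 0,"az": 0,"tx": 0,"ty": 0,"tz": 0,"gripper": 0.072},{"ax": 0,"ay": 0,"az": 0,"tx": 0,"ty": 0,"tz": 0.03,"gripper": 0.072},{"ax": 0,"ay": 0,"az": 0,"tx": 0,"ty": 0,"tz": 0.045,"gripper": 0.08},{"ax": 0,"ay": 0,"az": 0,"tx": 0,"ty": 0,"tz": 0.045,"gripper": 0.08}]'

```text
time_s: 37.0
position: [0.4452, -0.3718, 0.1601]
eef_rot: [0.001, -0.001, 0.708, -0.707]
wrist_force: [1.2, -1.1, -0.8]
grip_width: 0.0803
```

send_rows --rows '[{"ax": 0,"ay": 0,"az": 0,"tx": 0,"ty": 0,"tz": 0.045,"gripper": 0.08},{"ax": 0,"ay": 0,"az": 0,"tx": 0,"ty": 0,"tz": 0.045,"gripper": 0.08},{"ax": 0,"ay": 0,"az": 0,"tx": -0.02,"ty": 0.04,"tz": 0,"gripper": 0.08},{"ax": 0,"ay": 0,"az": 0,"tx": -0.02,"ty": 0.04,"tz": 0,"gripper": 0.08},{"ax": 0,"ay": 0,"az": 0,"tx": -0.02,"ty": 0.02,"tz": 0,"gripper": 0.08},{"ax": 0,"ay": 0,"az": 0,"tx": 0,"ty": 0,"tz": 0,"gripper": 0.08},{"ax": 0,"ay": 0,"az": 0,"tx": 0,"ty": 0,"tz": 0,"gripper": 0.08}]'

```text
time_s: 37.7
position: [0.3856, -0.2724, 0.2497]
eef_rot: [-0.001, 0.001, -0.707, 0.708]
wrist_force: [-0.4, -0.9, -0.6]
grip_width: 0.0801
```

```bash
python3 - <<'E'
from m import *
print(get_state()["position"].round(3))
p,d,c,o=packs("wrist",z=.05);cv2.imwrite("pics/t2.png",p[:,:,::-1]);print(o)
P=cloud("wrist",d,c)
for y in(-.2725,-.373):
    m=(abs(P[...,0]-.447)<.04)&(abs(P[...,1]-y)<.018)&(P[...,2]>.03)&(P[...,2]<.1);Q=P[m];A=np.c_[Q[:,:2],np.ones(len(Q))];print(len(Q),"top plane slope",np.linalg.lstsq(A,Q[:,2],rcond=None)[0][:2].round(3),"z",np.median(Q[:,2]).round(4))
E
python3 knob.py k5
```

```text
[ 0.386 -0.272  0.25 ]
[(446.8, -371.3, 93.4, 56.8, 0.2), (448.7, -273.6, 94.0, 54.2, -0.0)]
3556 top plane slope [ 0.032 -0.002] z 0.0573
3528 top plane slope [ 0.012 -0.004] z 0.0573
[ 0.386  -0.273   0.2495] [-0.4  0.8  0.5]
70 knob surf median [ 0.5   -0.03   0.152] [[0.491, -0.041, 0.134], [0.512, -0.022, 0.161]]
```

View pics/t2.png

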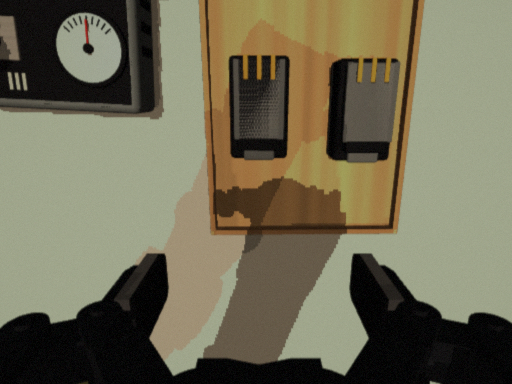

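```bash
python3 -c "
from plant import *
print(job_done())"
```

```text
the job is handed in; nothing more can be done
None
```

I ran the whole sequence and handed the job in at about 38 s of the 210 s allowed. No verdict is reported back.

**What I did:** There were only two packs on the mat.
- **Seating:** I put one pack in the left bay and one in the right bay, terminals at the contact blocks.
- **Keys and lever:** I pressed left, middle and right. I then held the lever at the left stop for over 1 s and at the right stop for over 2 s. It came back upright each time, and I pressed the left key again.
- **Tray:** Both packs went side by side into the wooden tray. I did not touch the drill, wrench, can or coloured look-alikes.

**Last checks:**
- **Packs in the tray:** The wrist camera showed both packs upright in the tray. Their centres are at about (0.447, -0.371) and (0.449, -0.274), roughly 50 mm either side of the tray's centre. Their tops are level, with slopes of 0.03 or less and a height of 57 mm against 58 mm expected.
- **Lever and gripper:** The knob was back at its upright position, the meter needle looked centred, and the open gripper was clear of everything at 0.25 m.
- **Keys:** I did not check the keys by camera at the end. Each press bottomed out at 25–34 N and was then released.

**What disagreed:**
- **Knock:** The left-bay pack moved about 7 mm between my checks just before and during the right-hand hold, most likely the announced knock. It stayed inside the bay, so I held the lever for about another second and carried on.
- **Camera offsets:** The top and wrist cameras disagreed by 2–4 mm on some positions, within the play of the bays.

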